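# Load a weld fixture with the parts of a pivot lever

## Robot

A 6-joint arm with a two-finger parallel gripper is mounted at the origin on the work surface. World frame = base frame: x ahead of the robot, y to its left, z up, the work surface at z = 0. Lengths are in m, angles in rad, forces in N, time in s.
With the tool pointing down it reaches from about 0.425 to 0.925 m from the base axis. Payload 12.5 kg.
Tool frame: the origin (TCP) lies on the centre line of the jaws, within the pads' length; the fingertips stand 25 mm ahead of it and the grasp point (between the pads) lies 6 mm ahead of it; z points along the fingers, y is the direction in which the jaws open and shut (so a half turn about z gives the same grasp; the last joint's range is limited). The gripper opens to 85 mm and grips with 20 to 120 N. Pads are 22 mm wide; open, the fingers measure 114 mm over their backs; the gripper's body (76 mm by 85 mm) begins 54 mm behind the grasp point. The pads swing forward as they close: fully open they stand 13 mm farther back than shut.
Start: joints at [1.065, 0.491, 1.559, -0, 1.092, -0.106], TCP at [0.243, 0.576, 0.256] pointing down, gripper open.
Joint ranges: [-3.1, 3.1], [-0.84, 2.19], [0.05, 2.79], [-1.13, 4.28], [0.06, 2.93], [-2.69, 2.69]. Speed limits (rad/s): [2.22, 2.22, 2.79, 3.14, 3.14, 3.14].

## Interface

Orientations are given as a 3x3 rotation matrix whose columns are the frame's x, y, z axes.
In Python, from station import arm, capture, camera_info, job, boxes_of, spot_point gives the robot as it stands.
- The arm moves only by the tool step_arm, never from a script. Its argument "commands" is a list of rows, each an object of numbers: "dx", "dy", "dz": the shift along the tool's x, y, z in cm; "roll": the turn about the tool's z in degrees. In form: [{"dx": .., "dy": .., "dz": .., "roll": ..}, ...]. A call has 1 to 10 rows; each row is the pose to reach, as a shift and turn from the pose measured when the call began, along the tool's axes at that moment; what a row does not reach only later rows make up. A row lasts 1/8 s, in which the tool goes at most 62.5 mm and 10.7 degrees, less where a joint would pass 70% of its speed; a pose out of reach is approached as far as the arm can. A call with a gripper value outside its range is refused whole. "jaw" is the finger opening in cm, from 0 to 8.54, set as the call begins (left out, the last holds). The fingers move at their own pace and stop on an object; "squeeze" is the grip in N (left out, the last holds). Time passes only in rows, so rows that repeat a pose let the fingers close. It gives the time, the measured TCP pose, the force and the opening at its end, in the units of the state.
- arm.get_state(): the state, without advancing time (a new reading comes with each control period).
- capture(name): name is "side" or "top"; returns the picture (480x640x3 uint8, red, green, blue); there is no depth.
- camera_info(name): a dict with "fx", "fy", "cx", "cy" (pixels), "position" and "attitude" of the camera in the world. Camera axes: x right, y down, z forward; pixel columns grow to the right and rows downward; lengths in m; the calibration is good to about 2 mm. A picture is of the moment at which its call begins. camera_info takes no time and is no camera call.
- job.hand_in(): hands the job in, once; it reports no verdict.
Trained networks look in the newest picture that a camera, given by its name, has taken for a name from the list of things; names that differ only in an ending like _2 or _b are one class to them, and where a whole thing is asked for, a point or a joint stands for the part that bears it (a point fixed in the world has none). Each returns a list of dicts, best first, with "score" (0 to 1); they miss things now and then, are a little off and sometimes report something else, mostly with a low value. They report only what shows in the picture. A call takes as long as a camera call. They do not tell look-alikes from the thing itself.
- boxes_of(thing, camera): "point" ([column, row] in pixels, amid what is visible of it).
- spot_point(thing, camera): "point" ([column, row] in pixels: a listed point, or the origin of a listed thing).
The state is a dict: "t": time; "joint_pos": joint angles; "dq": joint speeds; "joint_torque": joint torques, N m; "tcp_pos": TCP position; "ee_rot": TCP orientation; "contact_force": force on the tool from outside, world axes, zero at the start; "wrist_torque": the same for the moment, N m; "gripper_width": finger opening in m.
Only numpy, scipy, OpenCV 4.12 (cv2) and the standard library are available. Lean on these libraries where they do the work, as an engineer would, in place of code of your own. Each camera call takes 0.05 s, during which the arm holds its last target. There are 200 camera calls.

## Task

Load the weld fixture for the next pivot lever, the way the red finished one is built up: over the brass post goes the flange flat on the base plate, then the sleeve, then the lever with its fork straddling the dowel on the yellow rest pad, and last the collar on top. Each part must sit fully down and level on the one below, and everything is to be let go and at rest; leave the marker, the sander and the finished piece where they are.

Things in the scene. Friction and masses are not known exactly. Their poses are not given: they have to be found in the camera images.
- fixture_seat (a point): Fixed weld fixture: dark plate 12 mm thick; brass post, 24 mm diameter, 52 mm above the plate, top 9 mm tapered to 12 mm. Point: post axis at the plate's top face; z up, x from post to dowel. Plate spans x -47 to 123, y +-42 mm. At x = 85 mm a yellow rest pad (34 x 36 mm, top 30 mm above the plate, level with the seated sleeve's top) carries a dark steel dowel, 8 mm diameter, 14 mm tall, tapered tip.
- flange_mid (a point): The flange, loose: a flat dark steel ring with four small dark bolt holes, outside diameter 64 mm, bore 28 mm right through, 8 mm thick, 0.16 kg, lying flat on the bench. This point is on its axis, half-way up (4 mm above its underside); z up. Its rotation about z does not matter.
- sleeve_mid (a point): The sleeve, loose: a short bright metal tube, outside diameter 40 mm, bore 28 mm right through, 22 mm high, 0.11 kg, standing on end. This point is on its axis, half-way up (11 mm); z up. Its rotation does not matter.
- lever_grip (a point): Loose flat dark steel lever, 8 mm thick, 128 mm long, 0.2 kg: round eye (48 mm outside, 28 mm bore), straight arm 26 mm wide, fork end 34 mm wide with an open slot 16 mm wide. Point: balance point, mid-arm, 4 mm above the underside; grip across the width here. z up, x along the arm to the fork: eye centre at x = -36 mm, slot from x = 40 to 68 mm (open end). Keep it this way up.
- collar_mid (a point): The collar, loose: a rust-brown steel ring, outside diameter 52 mm, bore 28 mm right through, 14 mm high, 0.15 kg, lying flat. This point is on its axis, half-way up (7 mm); z up. Its rotation does not matter.
- marker: Bystander, loose and light (0.02 kg): a black and white marker pen 135 mm long, 13 mm thick, lying along its x. Origin under its middle. Leave it where it is.
- sander: Bystander, loose: a blue air sander with a yellow 75 mm disc at its +x end, about 220 mm long, up to 75 mm high, lying along its x. Origin on the bench under its middle. Leave it where it is.
- sample: Bystander, loose: a finished pivot lever, welded together and red-primed: flange at the bottom, sleeve, lever, collar on top, 52 mm high; its lever points along its x, reaching 104 mm. Origin under the flange's centre. Leave it where it is.
Things that resemble listed ones, but are neither listed nor needed, are in the scene too. What is shaped like the part that bears flange_mid but orange is not meant.

How it is judged:
By the outcome, as a careful person would: the job done as asked, in the order asked, and still so for the second after the job is handed in, with the robot touching nothing.
It also fails if it takes over 120 s, if anything falls off the work surface, if the arm or the gripper's body presses on something with over 40 N, if the wrist force passes 120 N, or if a joint passes its speed limit or range.

## Working session

There is one attempt and no reset: what is moved stays moved. The work goes in short steps, Python scripts to look and compute and a tool call to move; the robot and the scene stay as the last step left them, time stands still between calls to the robot, and variables do not carry over. Pictures are saved under pics/ and viewed, about 12 in all and at most 16, crops included, and the job is handed in when it is done.

Besides the shell and the picture viewer there is one more tool, called after "Call:" in YAML: its name, and indented under it one key for each argument. step_arm: Moves the arm, as the interface text tells. Its arguments: {"type":"object","properties":{"commands":{"type":"array"},"jaw":{"type":"number"},"squeeze":{"type":"number"}},"required":["commands"]}

```bash
mkdir -p pics; ls
cat > h.py <<'E'
import numpy as np, cv2
from station import arm, capture, camera_info, job, boxes_of, spot_point
def ray(cam,p):
    c=camera_info(cam); A=np.array(c["attitude"]); o=np.array(c["position"])
    d=A@np.array([(p[0]-c["cx"])/c["fx"],(p[1]-c["cy"])/c["fy"],1]); return o,d
def hit(cam,p,z):
    o,d=ray(cam,p); return o+d*(z-o[2])/d[2]
def proj(cam,X):
    c=camera_info(cam); A=np.array(c["attitude"]); q=A.T@(np.array(X)-np.array(c["position"]))
    return q[0]/q[2]*c["fx"]+c["cx"], q[1]/q[2]*c["fy"]+c["cy"]
def save(cam,n):
    im=capture(cam); cv2.imwrite(f"pics/{n}.png",im[:,:,::-1]); return im
E
python3 - <<'E'
from h import *
for c in("side","top"):
    save(c,c+"0"); i=camera_info(c); print(c,i)
Z=dict(fixture_seat=.012,flange_mid=.004,sleeve_mid=.011,lever_grip=.004,collar_mid=.007,marker=0,sander=0,sample=0)
for n,z in Z.items():
    for c in("top","side"):
        for d in spot_point(n,c)[:3]: print(n,c,round(d["score"],2),np.round(d["point"],1),np.round(hit(c,d["point"],z),4))
s=arm.get_state(); print(s["t"],s["tcp_pos"],s["ee_rot"],s["contact_force"])
E
```

```text
pics
side {'fx': 466.9290265153907, 'fy': 466.9290265153907, 'cx': 317.3682276699224, 'cy': 239.65627929712073, 'position': array([-0.04903615, -0.61245465,  0.5277216 ]), 'attitude': array([[ 0.70570667, -0.35333555,  0.61411081],
       [-0.7085012 , -0.35442647,  0.61025234],
       [ 0.00203328, -0.86575739, -0.50045979]])}
top {'fx': 487.41324274194267, 'fy': 487.41324274194267, 'cx': 318.1484746672203, 'cy': 231.34268677542786, 'position': array([0.39422047, 0.00498429, 0.93484204]), 'attitude': array([[-0.06742871, -0.97224188,  0.22405156],
       [-0.99772287,  0.06605813, -0.01361603],
       [-0.00156235, -0.22445948, -0.97448217]])}
fixture_seat top 0.79 [312.4 286.3] [0.5006 0.0102 0.012 ]
fixture_seat side 0.71 [294.1 254.3] [0.5059 0.0076 0.012 ]
flange_mid top 0.83 [168.6 188.6] [0.7161 0.2846 0.004 ]
flange_mid top 0.66 [215.3 234.3] [0.616  0.1933 0.004 ]
flange_mid top 0.57 [160.5 244.2] [0.6034 0.3003 0.004 ]
flange_mid side 0.83 [279.4 216.4] [0.6084 0.1723 0.004 ]
flange_mid side 0.77 [245.4 198.8] [0.6118 0.3123 0.004 ]
flange_mid side 0.45 [282.9 188.8] [0.725
[... 288 characters left out ...]
6206 -0.3053  0.004 ]
collar_mid top 0.69 [485.8 326.4] [ 0.4045 -0.3082  0.007 ]
collar_mid side 0.77 [384.4 355. ] [ 0.409  -0.3054  0.007 ]
marker top 0.95 [302.9 350.2] [0.3843 0.0356 0.    ]
marker side 0.53 [234.  277.5] [0.3756 0.0419 0.    ]
sander top 0.83 [287.6 145.4] [0.7939 0.0423 0.    ]
sander side 0.57 [368.6 208.2] [0.8052 0.052  0.    ]
sample top 0.72 [388.5 150.3] [ 0.7692 -0.1632  0.    ]
sample side 0.74 [433.2 244. ] [ 0.7673 -0.1645  0.    ]
0.9 [0.24324953 0.57573516 0.25632293] [[-9.21146021e-01  3.89217170e-01  5.23349021e-05]
 [ 3.89217173e-01  9.21146018e-01  7.59687145e-05]
 [-1.86397586e-05  9.03479217e-05 -9.99999996e-01]] [ 0.11340443  0.46410511 -0.03891981]
```

View pics/top0.png

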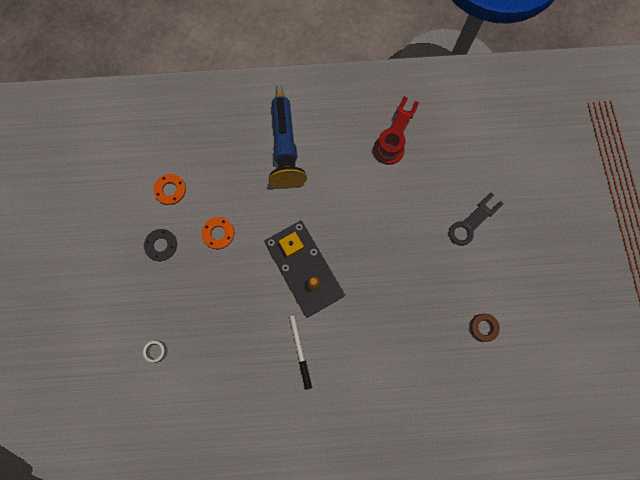

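View pics/side0.png

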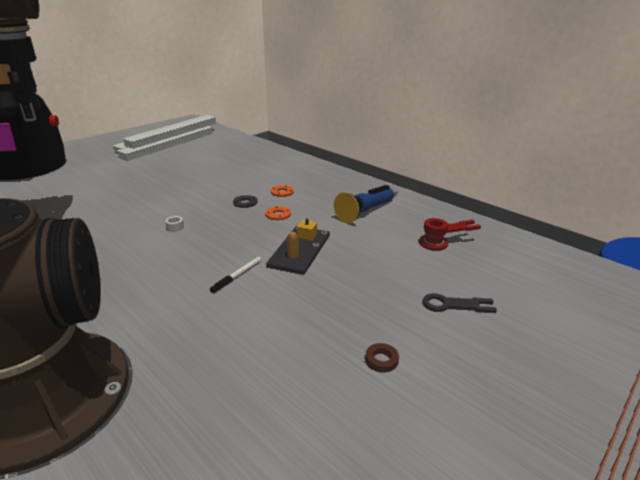

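The top view shows the dark flange at (160,245), with two orange look-alikes, and the sleeve at (154,351). The fixture post is at (313,283) and its dowel at (291,242). The lever's eye is at (461,233) with the fork at (492,203), and the collar is at (485,327). The side view agrees. Next I fit silhouettes for precision.

```bash
cat > fit.py <<'E'
from h import *
from scipy.optimize import minimize
S=6
def cyl(x,y,r,z0,z1,r1=None):
    a=np.linspace(0,2*np.pi,48,endpoint=False); r1=r if r1 is None else r1
    return np.r_[np.c_[x+r*np.cos(a),y+r*np.sin(a),0*a+z0],np.c_[x+r1*np.cos(a),y+r1*np.sin(a),0*a+z1]]
def box(x0,x1,y0,y1,z0,z1): return np.array([[x,y,z] for x in(x0,x1) for y in(y0,y1) for z in(z0,z1)])
M=dict(flange=[cyl(0,0,.032,0,.008)],sleeve=[cyl(0,0,.020,0,.022)],collar=[cyl(0,0,.026,0,.014)],
 lever=[cyl(-.036,0,.024,0,.008),box(-.03,.034,-.013,.013,0,.008),box(.03,.040,-.017,.017,0,.008),box(.04,.068,-.017,-.008,0,.008),box(.04,.068,.008,.017,0,.008)],
 plate=[box(-.047,.123,-.042,.042,0,.012)],
 fixture=[box(-.047,.123,-.042,.042,0,.012),cyl(0,0,.012,.012,.055),cyl(0,0,.012,.055,.064,.006),box(.068,.102,-.018,.018,.012,.042),cyl(.085,0,.004,.042,.056)])
def render(cam,parts,p,win):
    x,y,t=p; u0,v0,w,h=win; m=np.zeros((h*S,w*S),np.uint8); c,s=np.cos(t),np.sin(t)
    for P in parts:
        W=np.c_[x+c*P[:,0]-s*P[:,1],y+s*P[:,0]+c*P[:,1],P[:,2]]
        uv=np.array(proj_many(cam,W)); uv=(uv-[u0,v0]+.5)*S-.5
        cv2.fillConvexPoly(m,cv2.convexHull((uv*16).round().astype(np.int32)),1,shift=4)
    return m
def proj_many(cam,W):
    c=camera_info(cam); q=(W-np.array(c["position"]))@np.array(c["attitude"])
    return np.c_[q[:,0]/q[:,2]*c["fx"]+c["cx"],q[:,1]/q[:,2]*c["fy"]+c["cy"]]
def segment(im,win):
    u0,v0,w,h=win; a=cv2.GaussianBlur(cv2.cvtColor(im[v0:v0+h,u0:u0+w],cv2.COLOR_RGB2LAB).astype(np.float32),(3,3),0) if 0 else cv2.cvtColor(im[v0:v0+h,u0:u0+w],cv2.COLOR_RGB2LAB).astype(np.float32)
    bg=np.median(np.r_[a[:2].reshape(-1,3),a[-2:].reshape(-1,3)],0)
    d=np.linalg.norm(a-bg,axis=2); d=cv2.resize(d,None,fx=S,fy=S,interpolation=cv2.INTER_LINEAR)
    hi=np.percentile(d,97); m=(d>max(hi*.45,12)).astype(np.uint8)
    cs,_=cv2.findContours(m,cv2.RETR_EXTERNAL,cv2.CHAIN_APPROX_NONE)
    k=max(cs,key=cv2.contourArea); o=np.zeros_like(m); cv2.drawContours(o,[k],-1,1,-1); return o
def fit(cam,im,name,p0,win,yaw):
    obs=segment(im,win)
    def f(q):
        m=render(cam,M[name],(q[0],q[1],q[2] if yaw else 0),win); return 1-(m&obs).sum()/max((m|obs).sum(),1)
    n=3 if yaw else 2; s=np.r_[[p0[:n]],[np.array(p0[:n])+[.006 if i==j else 0 for j in range(n)] for i in range(n)]]
    if yaw: s[3,2]+=.15
    r=minimize(f,p0[:n],method="Nelder-Mead",options=dict(initial_simplex=s,xatol=1e-4,fatol=1e-4))
    return np.round(r.x,4),round(r.fun,3),obs
def around(cam,X,r):
    u,v=proj(cam,X); u0,v0=max(int(u)-r,0),max(int(v)-r,0); return u0,v0,min(2*r,640-u0),min(2*r,480-v0)
E
python3 - <<'E'
from fit import *
fx0=hit("top",(313,283),.064); dw=hit("top",(291,242),.056); yaw=np.arctan2(*(dw-fx0)[1::-1]); print(fx0,dw,yaw)
e=hit("top",(461,233),.004); k=hit("top",(492,203),.004); ly=np.arctan2(*(k-e)[1::-1])
G=dict(flange=(.607,.302,0,24,24),sleeve=(.402,.306,0,18,22),collar=(.406,-.306,0,24,28),lever=(*(e+.036*np.array([np.cos(ly),np.sin(ly),0]))[:2],ly,45,48))
for c in("top","side"):
    im=cv2.imread(f"pics/{c}0.png")[:,:,::-1].copy()
    for n,(x,y,t,rt,rs) in G.items():
        print(c,n,*fit(c,im,n,(x,y,t),around(c,(x,y,.01),rt if c=="top" else rs),n=="lever")[:2])
    cx=fx0+.035*np.array([np.cos(yaw),np.sin(yaw),0])
    for mode in ("plate","fixture"):
        print(c,mode,*fit(c,im,mode,(*fx0[:2],yaw),around(c,(cx[0],cx[1],.02),56 if c=="top" else 45),True)[:2])
E
```

```text
[0.50040742 0.00840726 0.064     ] [0.57958098 0.04393267 0.056     ] 0.42177479802287565
top flange [0.6022 0.3005] 0.039
top sleeve [0.401  0.3066] 0.088
top collar [ 0.4032 -0.3037] 0.023
top lever [ 0.6088 -0.3134 -0.879 ] 0.033
top plate [0.5035 0.0081 0.4529] 0.017
top fixture [0.5035 0.0081 0.4529] 0.017
side flange [0.6021 0.3024] 0.064
side sleeve [0.4011 0.3099] 0.049
side collar [ 0.4028 -0.3042] 0.073
side lever [ 0.6076 -0.3136 -0.8822] 0.071
side plate [0.5036 0.0092 0.453 ] 0.091
side fixture [0.5034 0.0083 0.4619] 0.049
```

```bash
cat > go.py <<'E'
import sys
from h import *
def plan(x,y,z,yaw):
    s=arm.get_state(); R=np.array(s["ee_rot"]); p=np.array(s["tcp_pos"])
    d=R.T@(np.array([x,y,z])-p)*100; cur=np.degrees(np.arctan2(R[1,0],R[0,0]))
    r=-((yaw-cur+180)%360-180)
    print("t",round(s["t"],2),"tcp",np.round(p,4),"yaw",round(cur,1),"tilt",np.round(R[:2,2],4),"F",np.round(s["contact_force"],1),"w",round(s["gripper_width"]*1000,1),"q6",round(s["joint_pos"][5],2))
    print("dx %.2f dy %.2f dz %.2f roll %.1f | dist %.1f"%(*d,r,np.linalg.norm(d)))
if __name__=="__main__": plan(*map(float,sys.argv[1:5]))
E
python3 go.py .602 .301 .12 26
```

```text
t 0.9 tcp [0.2432 0.5757 0.2563] yaw 157.1 tilt [0.0001 0.0001] F [ 0.1  0.5 -0. ] w 85.1 q6 -0.11
dx -43.74 dy -11.35 dz 13.63 roll 131.1 | dist 47.2
```

Call:
step_arm:
  commands:
    - {"dx": -4, "dy": -1, "dz": 1.3, "roll": 10}
    - {"dx": -8.7, "dy": -2.3, "dz": 2.7, "roll": 20}
    - {"dx": -13, "dy": -3.4, "dz": 4, "roll": 30}
    - {"dx": -17.5, "dy": -4.5, "dz": 5.4, "roll": 40}
    - {"dx": -21.9, "dy": -5.7, "dz": 6.8, "roll": 50}
    - {"dx": -26.2, "dy": -6.8, "dz": 8.2, "roll": 60}
    - {"dx": -30.6, "dy": -7.9, "dz": 9.5, "roll": 70}
    - {"dx": -35, "dy": -9.1, "dz": 10.9, "roll": 80}
    - {"dx": -39.4, "dy": -10.2, "dz": 12.3, "roll": 90}
    - {"dx": -43.7, "dy": -11.3, "dz": 13.6, "roll": 100}
  jaw: 7.2

```text
t: 2.15
tcp_pos: [0.603, 0.3005, 0.1199]
ee_rot: [[0.548, 0.836, 0.0], [0.836, -0.548, 0.0], [0.0, 0.0, -1.0]]
contact_force: [0.4, -0.4, 1.3]
gripper_width: 0.0723
```

```bash
python3 go.py .602 .301 .06 26
```

```text
t 2.15 tcp [0.603  0.3005 0.1199] yaw 56.8 tilt [0.0001 0.0001] F [ 0.4 -0.4  1.3] w 72.3 q6 0.94
dx -0.02 dy -0.11 dz 5.99 roll 30.8 | dist 6.0
```

Call:
step_arm:
  commands:
    - {"dx": 0, "dy": -0.1, "dz": 2, "roll": 10}
    - {"dx": 0, "dy": -0.1, "dz": 4, "roll": 20}
    - {"dx": 0, "dy": -0.1, "dz": 6, "roll": 30.8}
    - {"dx": 0, "dy": -0.1, "dz": 6, "roll": 30.8}

```text
t: 2.65
tcp_pos: [0.6016, 0.3008, 0.0585]
ee_rot: [[0.899, 0.439, -0.002], [0.439, -0.899, -0.001], [-0.002, -0.0, -1.0]]
contact_force: [0.7, 0.3, 1.1]
gripper_width: 0.072
```

```bash
python3 go.py .602 .301 .03 26
python3 - <<'E'
from h import *
a=save("top","a"); b=save("side","b")
u,v=map(int,proj("top",(.602,.301,.03))); A=cv2.resize(a[v-50:v+50,u-65:u+65],(390*1,300),interpolation=cv2.INTER_CUBIC)
u,v=map(int,proj("side",(.602,.301,.03))); B=cv2.resize(b[v-50:v+50,u-65:u+65],(390,300),interpolation=cv2.INTER_CUBIC)
cv2.imwrite("pics/ab.png",np.hstack([A,B])[:,:,::-1])
E
```

```text
t 2.65 tcp [0.6016 0.3008 0.0585] yaw 26.0 tilt [-0.0024 -0.0008] F [0.7 0.3 1.1] w 72.0 q6 1.48
dx 0.05 dy 0.00 dz 2.85 roll 0.0 | dist 2.8
```

View pics/ab.png

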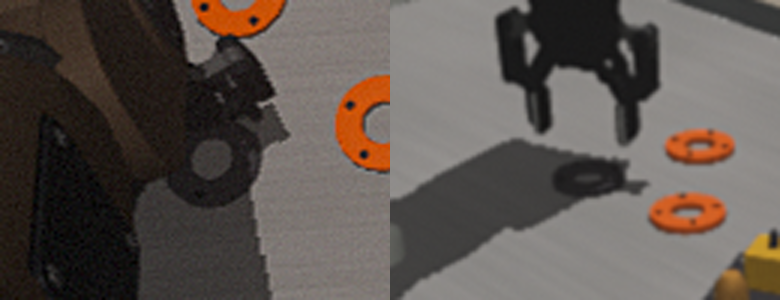

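The jaws straddle the flange with the fingertips about 30 mm above the bench. I'll descend.

Call:
step_arm:
  commands:
    - {"dx": 0, "dy": 0, "dz": 1}
    - {"dx": 0, "dy": 0, "dz": 2}
    - {"dx": 0, "dy": 0, "dz": 3}
    - {"dx": 0, "dy": 0, "dz": 3}
  jaw: 6.9

```text
invalid input at $.commands[0]: expected keys dx, dy, dz, roll
```

Call:
step_arm:
  commands:
    - {"dz": 0.2}
    - {"dz": 0.2}

```text
invalid input at $.commands[0]: expected keys dx, dy, dz, roll
```

Call:
step_arm:
  commands:
    - {"dz": 0.2}
    - {"dz": 0.2}

```text
invalid input at $.commands[0]: expected keys dx, dy, dz, roll
```

Call:
step_arm:
  commands:
    - {"dx": 0, "dy": 0, "dz": 1, "roll": 0}
    - {"dx": 0, "dy": 0, "dz": 2, "roll": 0}
    - {"dx": 0, "dy": 0, "dz": 3, "roll": 0}
    - {"dx": 0, "dy": 0, "dz": 3, "roll": 0}
  jaw: 6.9

```text
t: 3.25
tcp_pos: [0.602, 0.301, 0.0292]
ee_rot: [[0.897, 0.442, -0.001], [0.442, -0.897, -0.0], [-0.001, -0.0, -1.0]]
contact_force: [0.3, -0.7, 1.0]
gripper_width: 0.0689
```

Call:
step_arm:
  commands:
    - {"dx": 0, "dy": 0, "dz": 0.2, "roll": 0}
    - {"dx": 0, "dy": 0, "dz": 0.2, "roll": 0}

```text
t: 3.5
tcp_pos: [0.602, 0.3011, 0.0272]
ee_rot: [[0.897, 0.442, -0.001], [0.442, -0.897, -0.0], [-0.001, -0.0, -1.0]]
contact_force: [0.2, 0.3, 0.7]
gripper_width: 0.0692
```

Call:
step_arm:
  commands:
    - {"dx": 0, "dy": 0, "dz": 0.2, "roll": 0}
    - {"dx": 0, "dy": 0, "dz": 0.2, "roll": 0}

```text
t: 3.75
tcp_pos: [0.6019, 0.301, 0.0252]
ee_rot: [[0.897, 0.442, -0.001], [0.442, -0.897, -0.0], [-0.001, -0.0, -1.0]]
contact_force: [-0.3, -0.3, -0.1]
gripper_width: 0.0694
```

Call:
step_arm:
  commands:
    - {"dx": 0, "dy": 0, "dz": 0.2, "roll": 0}
    - {"dx": 0, "dy": 0, "dz": 0.2, "roll": 0}

```text
t: 4.0
tcp_pos: [0.6019, 0.301, 0.023]
ee_rot: [[0.897, 0.442, -0.001], [0.442, -0.897, -0.0], [-0.002, -0.0, -1.0]]
contact_force: [-0.2, 0.3, 0.3]
gripper_width: 0.0689
```

Call:
step_arm:
  commands:
    - {"dx": 0, "dy": 0, "dz": 0.2, "roll": 0}
    - {"dx": 0, "dy": 0, "dz": 0.2, "roll": 0}

```text
t: 4.25
tcp_pos: [0.6018, 0.3009, 0.0208]
ee_rot: [[0.897, 0.442, -0.002], [0.442, -0.897, -0.001], [-0.002, -0.0, -1.0]]
contact_force: [-0.2, -0.5, -0.7]
gripper_width: 0.0693
```

Call:
step_arm:
  commands:
    - {"dx": 0, "dy": 0, "dz": 0.2, "roll": 0}
    - {"dx": 0, "dy": 0, "dz": 0.2, "roll": 0}

```text
t: 4.5
tcp_pos: [0.6017, 0.3009, 0.0186]
ee_rot: [[0.897, 0.442, -0.002], [0.442, -0.897, -0.001], [-0.002, -0.0, -1.0]]
contact_force: [0.5, 0.9, 0.2]
gripper_width: 0.0688
```

Call:
step_arm:
  commands:
    - {"dx": 0, "dy": 0, "dz": -0.1, "roll": 0}
    - {"dx": 0, "dy": 0, "dz": -0.1, "roll": 0}
    - {"dx": 0, "dy": 0, "dz": -0.1, "roll": 0}
    - {"dx": 0, "dy": 0, "dz": -0.1, "roll": 0}
    - {"dx": 0, "dy": 0, "dz": -0.1, "roll": 0}
  jaw: 5.8
  squeeze: 50

```text
t: 5.12
tcp_pos: [0.6019, 0.301, 0.02]
ee_rot: [[0.897, 0.442, -0.001], [0.442, -0.897, -0.001], [-0.002, -0.0, -1.0]]
contact_force: [1.0, -0.5, 5.9]
gripper_width: 0.0608
```

Call:
step_arm:
  commands:
    - {"dx": 0, "dy": 0, "dz": -1, "roll": 0}
    - {"dx": 0, "dy": 0, "dz": -3, "roll": 0}
    - {"dx": 0, "dy": 0, "dz": -6, "roll": 0}
    - {"dx": 0, "dy": 0, "dz": -9, "roll": 0}
    - {"dx": 0, "dy": 0, "dz": -12, "roll": 0}
    - {"dx": 0, "dy": 0, "dz": -12, "roll": 0}

```text
t: 5.88
tcp_pos: [0.6029, 0.3014, 0.1434]
ee_rot: [[0.897, 0.442, 0.003], [0.442, -0.897, 0.001], [0.004, 0.0, -1.0]]
contact_force: [-0.3, 0.1, -2.5]
gripper_width: 0.0608
```

```bash
python3 go.py .5035 .0083 .13 26.1
```

```text
t 5.88 tcp [0.6029 0.3014 0.1434] yaw 26.2 tilt [0.0033 0.0013] F [-0.3  0.1 -2.5] w 60.8 q6 1.48
dx -21.88 dy 21.90 dz 1.26 roll 0.1 | dist 31.0
```

Run:
```python
from h import *
a=save("top","a2"); b=save("side","b2")
o=[]
for c,im in(("top",a),("side",b)):
    u,v=map(int,proj(c,(.602,.301,.12))); o.append(cv2.resize(im[max(v-50,0):v+50,u-65:u+65],(390,300),interpolation=cv2.INTER_CUBIC))
cv2.imwrite("pics/ab2.png",np.hstack(o)[:,:,::-1])
```

```text
(no output)
```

View pics/ab2.png

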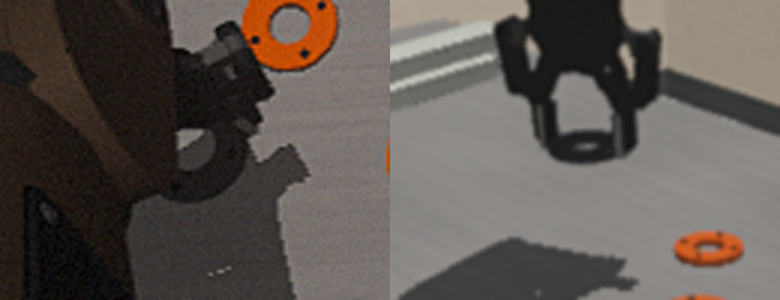

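Run:
```python
from h import *
s=arm.get_state(); print(s["tcp_pos"])
for c,q in(("top",(195,150)),("side",(587-390,147))):
    u,v=map(int,proj(c,(.602,.301,.12))); p=(u-65+q[0]/3,max(v-50,0)+q[1]/3); X=hit(c,p,.1274); 
    R=np.array(s["ee_rot"]); print(c,p,X,"in tool mm",R.T@(X-s["tcp_pos"])*1000)
a,b=[cv2.imread(f"pics/{n}2.png") for n in"ab"]
u,v=map(int,proj("top",s["tcp_pos"])); A=a[v-30:v+40,u-40:u+40]; 
u,v=map(int,proj("side",s["tcp_pos"]));B=b[v-30:v+40,u-40:u+40]
o=np.hstack([cv2.resize(x,(400,350),interpolation=cv2.INTER_CUBIC) for x in(A,B)]); o=np.clip((o/255.)**.5*255*1.1,0,255); cv2.imwrite("pics/z2.png",o)
```

```text
[0.6017788  0.30092541 0.14011062]
top (138.0, 231.0) [0.60123878 0.29943478 0.1274    ] in tool mm [-1.12453957  1.10039287 12.71212003]
side (241.66666666666669, 157.0) [0.59861267 0.2950799  0.1274    ] in tool mm [-5.40542521  3.84544696 12.71802068][ WARN:0@0.513] global loadsave.cpp:1063 imwrite_ Unsupported depth image for selected encoder is fallbacked to CV_8U.
```

View pics/z2.png

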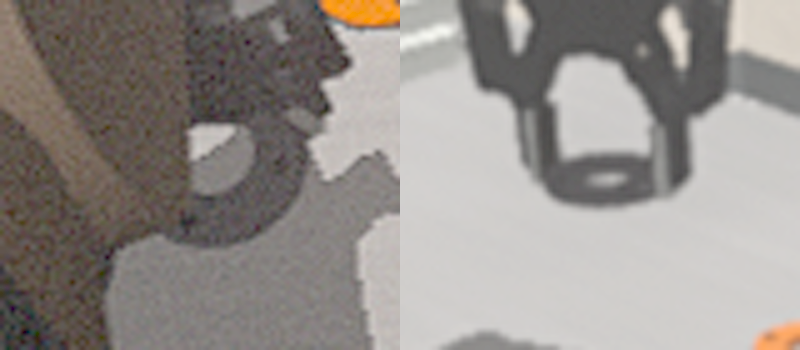

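The flange is held level between the pads and centred within about 1–2 mm. Now I carry it over the post.

Call:
step_arm:
  commands:
    - {"dx": -3, "dy": 3, "dz": 0, "roll": 0}
    - {"dx": -6, "dy": 6, "dz": 0, "roll": 0}
    - {"dx": -9, "dy": 9, "dz": 0, "roll": 0}
    - {"dx": -12, "dy": 12, "dz": 0, "roll": 0}
    - {"dx": -15, "dy": 15, "dz": 0, "roll": 0}
    - {"dx": -18, "dy": 18, "dz": 0.5, "roll": 0}
    - {"dx": -20.5, "dy": 20.5, "dz": 1, "roll": 0}
    - {"dx": -21.8, "dy": 21.8, "dz": 1, "roll": 0}
    - {"dx": -21.8, "dy": 21.8, "dz": 1, "roll": 0}
    - {"dx": -21.8, "dy": 21.8, "dz": 1, "roll": 0}

```text
t: 7.22
tcp_pos: [0.5029, 0.0096, 0.1303]
ee_rot: [[0.897, 0.442, -0.001], [0.442, -0.897, -0.0], [-0.001, -0.0, -1.0]]
contact_force: [-0.2, 0.3, -2.2]
gripper_width: 0.0607
```

```bash
cat > look.py <<'E'
import sys
from h import *
n=sys.argv[1]; X=list(map(float,sys.argv[2:5])); o=[]
for c in("top","side"):
    im=save(c,n+c); u,v=map(int,proj(c,X)); print(c,"crop origin",u-40,v-35)
    o.append(cv2.resize(im[v-35:v+35,u-40:u+40],(400,350),interpolation=cv2.INTER_CUBIC))
cv2.imwrite(f"pics/{n}.png",np.clip((np.hstack(o)[:,:,::-1]/255.)**.55*265,0,255).astype(np.uint8))
E
python3 go.py .5035 .0083 .095 26.1;python3 look.py c1 .5035 .0083 .08
```

```text
t 7.22 tcp [0.5029 0.0096 0.1303] yaw 26.3 tilt [-0.0013 -0.0004] F [-0.2  0.3 -2.2] w 60.7 q6 1.0
dx -0.00 dy 0.14 dz 3.53 roll 0.2 | dist 3.5
top crop origin 272 245
side crop origin 252 190
```

View pics/c1.png

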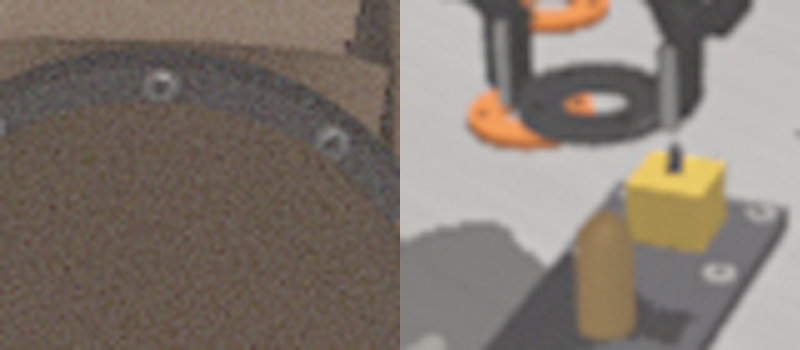

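Run:
```python
from h import *
s=arm.get_state(); p=(252+197/5,190+102/5); R=np.array(s["ee_rot"]); t=np.array(s["tcp_pos"]);print(t)
for z in(.112,.1143,.1165): X=hit("side",p,z); print(z,X,R.T@(X-t)*1000)
print(proj("side",(.5035,.0083,.064)),"post top seen",252+205/5,190+212/5)
for z in (.012,.06): print(proj("side",(.5035,.0083,z)))
```

```text
[0.50288394 0.00984333 0.13036812]
0.112 [0.50702791 0.013337   0.112     ] [ 5.28630458 -1.29337673 18.36159379]
0.1143 [0.50395146 0.00987478 0.1143    ] [ 0.99141341  0.44713637 16.06680299]
0.1165 [0.50100877 0.00656309 0.1165    ] [-3.11674335  2.11197499 13.8717857 ]
(np.float64(292.3955660511908), np.float64(232.88870410797978)) post top seen 293.0 232.4
(np.float64(293.0107033534236), np.float64(254.60172669464322))
(np.float64(292.4440780344388), np.float64(234.6010726867728))
```

Call:
step_arm:
  commands:
    - {"dx": 0, "dy": 0.15, "dz": 1.5, "roll": 0.2}
    - {"dx": 0, "dy": 0.15, "dz": 3, "roll": 0.2}
    - {"dx": 0, "dy": 0.15, "dz": 4.5, "roll": 0.2}
    - {"dx": 0, "dy": 0.15, "dz": 5.5, "roll": 0.2}
    - {"dx": 0, "dy": 0.15, "dz": 5.5, "roll": 0.2}
    - {"dx": 0, "dy": 0.15, "dz": 5.5, "roll": 0.2}

```text
t: 8.07
tcp_pos: [0.5036, 0.0084, 0.0756]
ee_rot: [[0.898, 0.44, -0.001], [0.44, -0.898, -0.0], [-0.001, 0.0, -1.0]]
contact_force: [-0.8, -0.3, -1.1]
gripper_width: 0.0606
```

Call:
step_arm:
  commands:
    - {"dx": 0, "dy": 0, "dz": 0.5, "roll": 0}
    - {"dx": 0, "dy": 0, "dz": 1, "roll": 0}
    - {"dx": 0, "dy": 0, "dz": 1, "roll": 0}

```text
t: 8.45
tcp_pos: [0.5035, 0.0084, 0.0652]
ee_rot: [[0.898, 0.44, -0.001], [0.44, -0.898, -0.0], [-0.001, -0.0, -1.0]]
contact_force: [0.1, 0.2, -2.1]
gripper_width: 0.061
```

```bash
python3 go.py .5035 .0083 .034 26.1
```

```text
t 8.45 tcp [0.5035 0.0084 0.0652] yaw 26.1 tilt [-0.0015 -0.0004] F [ 0.1  0.2 -2.1] w 61.0 q6 1.0
dx 0.00 dy 0.01 dz 3.12 roll -0.0 | dist 3.1
```

Passing freely over the post.

Call:
step_arm:
  commands:
    - {"dx": 0, "dy": 0, "dz": 0.8, "roll": 0}
    - {"dx": 0, "dy": 0, "dz": 1.6, "roll": 0}
    - {"dx": 0, "dy": 0, "dz": 2.4, "roll": 0}
    - {"dx": 0, "dy": 0, "dz": 2.9, "roll": 0}
    - {"dx": 0, "dy": 0, "dz": 3.0, "roll": 0}
    - {"dx": 0, "dy": 0, "dz": 3.0, "roll": 0}

```text
t: 9.2
tcp_pos: [0.5035, 0.0084, 0.0352]
ee_rot: [[0.898, 0.44, -0.001], [0.44, -0.898, -0.0], [-0.001, -0.0, -1.0]]
contact_force: [0.6, -0.0, -1.7]
gripper_width: 0.0607
```

Call:
step_arm:
  commands:
    - {"dx": 0, "dy": 0, "dz": 0.2, "roll": 0}
    - {"dx": 0, "dy": 0, "dz": 0.2, "roll": 0}

```text
t: 9.45
tcp_pos: [0.5035, 0.0084, 0.0333]
ee_rot: [[0.898, 0.44, -0.001], [0.44, -0.898, -0.0], [-0.001, -0.0, -1.0]]
contact_force: [-0.2, 0.6, -2.4]
gripper_width: 0.0608
```

Call:
step_arm:
  commands:
    - {"dx": 0, "dy": 0, "dz": 0.13, "roll": 0}
    - {"dx": 0, "dy": 0, "dz": 0.13, "roll": 0}

```text
t: 9.7
tcp_pos: [0.5035, 0.0084, 0.032]
ee_rot: [[0.898, 0.44, -0.001], [0.44, -0.898, -0.0], [-0.001, -0.0, -1.0]]
contact_force: [0.6, -0.3, -1.6]
gripper_width: 0.0606
```

Call:
step_arm:
  commands:
    - {"dx": 0, "dy": 0, "dz": 0, "roll": 0}
    - {"dx": 0, "dy": 0, "dz": 0, "roll": 0}
    - {"dx": 0, "dy": 0, "dz": 0, "roll": 0}
    - {"dx": 0, "dy": 0, "dz": 0, "roll": 0}
  jaw: 7.4

```text
t: 10.2
tcp_pos: [0.5035, 0.0084, 0.032]
ee_rot: [[0.898, 0.44, -0.001], [0.44, -0.898, -0.0], [-0.001, -0.0, -1.0]]
contact_force: [0.0, 0.2, 0.1]
gripper_width: 0.0739
```

Call:
step_arm:
  commands:
    - {"dx": 0, "dy": 0, "dz": -2, "roll": 0}
    - {"dx": 0, "dy": 0, "dz": -5, "roll": 0}
    - {"dx": 0, "dy": 0, "dz": -9, "roll": 0}
    - {"dx": 0, "dy": 0, "dz": -12, "roll": 0}
    - {"dx": 0, "dy": 0, "dz": -12, "roll": 0}

```text
t: 10.82
tcp_pos: [0.5044, 0.0084, 0.1539]
ee_rot: [[0.898, 0.44, 0.003], [0.44, -0.898, -0.001], [0.002, 0.002, -1.0]]
contact_force: [-0.7, -0.2, 0.4]
gripper_width: 0.0742
```

```bash
python3 go.py .401 .308 .15 26.1; python3 look.py d1 .5035 .0083 .03
```

```text
t 10.82 tcp [0.5044 0.0084 0.1539] yaw 26.1 tilt [ 0.0028 -0.0009] F [-0.7 -0.2  0.4] w 74.2 q6 1.0
dx 3.90 dy -31.45 dz 0.33 roll 0.0 | dist 31.7
top crop origin 273 248
side crop origin 252 212
```

View pics/d1.png

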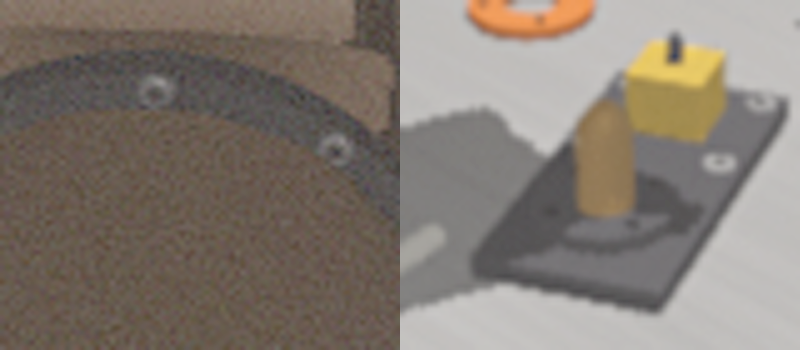

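The side view shows the flange down around the post at crop (605,205), level with the plate. Next is the sleeve.

Call:
step_arm:
  commands:
    - {"dx": 0.5, "dy": -4, "dz": 0, "roll": 0}
    - {"dx": 1, "dy": -8, "dz": 0, "roll": 0}
    - {"dx": 1.5, "dy": -12, "dz": 0, "roll": 0}
    - {"dx": 2, "dy": -16, "dz": 0, "roll": 0}
    - {"dx": 2.5, "dy": -20, "dz": 0, "roll": 0}
    - {"dx": 3, "dy": -24, "dz": 1, "roll": 0}
    - {"dx": 3.5, "dy": -28, "dz": 2, "roll": 0}
    - {"dx": 3.9, "dy": -31.4, "dz": 4, "roll": 0}
    - {"dx": 3.9, "dy": -31.4, "dz": 5.5, "roll": 0}
    - {"dx": 3.9, "dy": -31.4, "dz": 5.5, "roll": 0}
  jaw: 6

```text
t: 12.18
tcp_pos: [0.3996, 0.3069, 0.095]
ee_rot: [[0.898, 0.44, -0.004], [0.44, -0.898, -0.002], [-0.005, 0.0, -1.0]]
contact_force: [-0.7, -0.7, 0.6]
gripper_width: 0.0598
```

```bash
python3 go.py .401 .308 .028 26.1; python3 look.py e1 .401 .308 .03
python3 - <<'E'
from fit import *
im=cv2.imread("pics/e1top.png")[:,:,::-1].copy()
x=dict(flange=1)
u=around("top",(.5035,.0083,.02),56); cv2.imwrite("pics/f1.png",cv2.resize(im[u[1]:u[1]+112,u[0]:u[0]+112],(560,560),interpolation=cv2.INTER_CUBIC)[:,:,::-1])
E
```

```text
t 12.18 tcp [0.3996 0.3069 0.095 ] yaw 26.1 tilt [-0.0043 -0.0024] F [-0.7 -0.7  0.6] w 59.8 q6 1.64
dx 0.20 dy -0.04 dz 6.70 roll 0.0 | dist 6.7
top crop origin 111 316
side crop origin 133 181
```

View pics/f1.png

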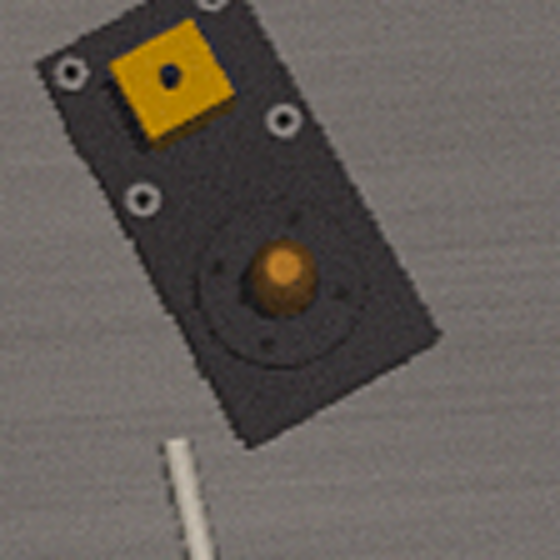

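View pics/e1.png

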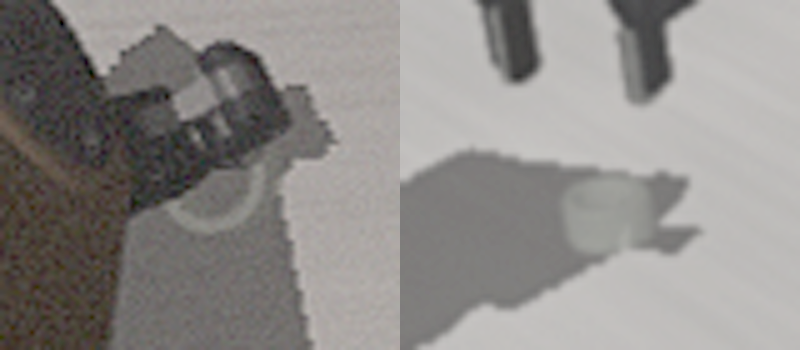

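The flange lies flat and concentric around the post, and the jaws straddle the sleeve.

Call:
step_arm:
  commands:
    - {"dx": 0.2, "dy": 0, "dz": 2, "roll": 0}
    - {"dx": 0.2, "dy": 0, "dz": 4, "roll": 0}
    - {"dx": 0.2, "dy": 0, "dz": 5.5, "roll": 0}
    - {"dx": 0.2, "dy": 0, "dz": 6.7, "roll": 0}
    - {"dx": 0.2, "dy": 0, "dz": 6.7, "roll": 0}
    - {"dx": 0.2, "dy": 0, "dz": 6.7, "roll": 0}

```text
t: 13.02
tcp_pos: [0.4024, 0.3077, 0.0298]
ee_rot: [[0.899, 0.439, -0.002], [0.439, -0.899, -0.001], [-0.002, -0.0, -1.0]]
contact_force: [0.1, -0.6, -0.6]
gripper_width: 0.06
```

Call:
step_arm:
  commands:
    - {"dx": 0, "dy": 0, "dz": 0, "roll": 0}
    - {"dx": 0, "dy": 0, "dz": 0, "roll": 0}
    - {"dx": 0, "dy": 0, "dz": 0, "roll": 0}
    - {"dx": 0, "dy": 0, "dz": 0, "roll": 0}
    - {"dx": 0, "dy": 0, "dz": 0, "roll": 0}
    - {"dx": 0, "dy": 0, "dz": 0, "roll": 0}
  jaw: 3.3
  squeeze: 40

```text
t: 13.78
tcp_pos: [0.4026, 0.3079, 0.0306]
ee_rot: [[0.898, 0.439, -0.001], [0.439, -0.898, -0.0], [-0.001, -0.0, -1.0]]
contact_force: [-0.6, -0.1, 5.7]
gripper_width: 0.0381
```

Call:
step_arm:
  commands:
    - {"dx": 0, "dy": 0, "dz": -1, "roll": 0}
    - {"dx": 0, "dy": 0, "dz": -3, "roll": 0}
    - {"dx": 0, "dy": 0, "dz": -6, "roll": 0}
    - {"dx": 0, "dy": 0, "dz": -9, "roll": 0}
    - {"dx": 0, "dy": 0, "dz": -11.5, "roll": 0}
    - {"dx": 0, "dy": 0, "dz": -11.5, "roll": 0}
    - {"dx": 0, "dy": 0, "dz": -11.5, "roll": 0}

```text
t: 14.65
tcp_pos: [0.4023, 0.3078, 0.1453]
ee_rot: [[0.898, 0.439, -0.001], [0.439, -0.898, -0.0], [-0.001, -0.0, -1.0]]
contact_force: [-0.4, -0.9, -1.4]
gripper_width: 0.0377
```

```bash
python3 go.py .5035 .0083 .13 26.1; python3 look.py g1 .401 .308 .12
```

```text
t 14.65 tcp [0.4023 0.3078 0.1453] yaw 26.0 tilt [-0.0009 -0.0004] F [-0.4 -0.9 -1.4] w 37.7 q6 1.64
dx -4.06 dy 31.35 dz 1.53 roll -0.1 | dist 31.6
top crop origin 92 317
side crop origin 127 145
```

View pics/g1.png

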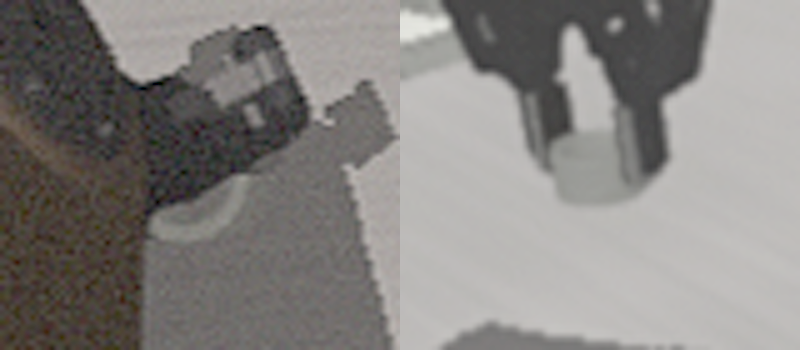

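Run:
```python
from fit import *
t=np.array(arm.get_state()["tcp_pos"]); R=np.array(arm.get_state()["ee_rot"])
for ex in(-.004,-.002,0,.002):
    c=t+R[:,0]*ex; uv=proj_many("side",cyl(c[0],c[1],.02,.1147,.1367)); uv=(uv-[127,145])*5+[400,0]
    print(ex,"left",uv[:,0].min().round(),"bottom",uv[:,1].max().round(),"top",uv[:,1].min().round(),"right",uv[:,0].max().round())
```

```text
-0.004 left 545.0 bottom 209.0 top 128.0 right 646.0
-0.002 left 548.0 bottom 207.0 top 126.0 right 649.0
0 left 550.0 bottom 205.0 top 125.0 right 651.0
0.002 left 553.0 bottom 204.0 top 123.0 right 654.0
```

The sleeve is held upright and centred to within about 1 mm. Next I carry it to the post.

Call:
step_arm:
  commands:
    - {"dx": -0.5, "dy": 4, "dz": 0, "roll": 0}
    - {"dx": -1, "dy": 8, "dz": 0, "roll": 0}
    - {"dx": -1.5, "dy": 12, "dz": 0, "roll": 0}
    - {"dx": -2, "dy": 16, "dz": 0, "roll": 0}
    - {"dx": -2.5, "dy": 20, "dz": 0, "roll": 0}
    - {"dx": -3, "dy": 24, "dz": 0.5, "roll": 0}
    - {"dx": -3.5, "dy": 28, "dz": 1, "roll": 0}
    - {"dx": -4, "dy": 31.3, "dz": 1.5, "roll": 0}
    - {"dx": -4, "dy": 31.3, "dz": 3, "roll": 0}
    - {"dx": -4, "dy": 31.3, "dz": 3, "roll": 0}

```text
t: 16.0
tcp_pos: [0.5027, 0.0093, 0.1133]
ee_rot: [[0.899, 0.439, -0.005], [0.439, -0.899, -0.0], [-0.005, -0.002, -1.0]]
contact_force: [-0.5, -0.7, -2.1]
gripper_width: 0.0378
```

```bash
python3 go.py .504 .0085 .085 26.1
```

```text
t 16.0 tcp [0.5027 0.0093 0.1133] yaw 26.0 tilt [-0.0053 -0.0004] F [-0.5 -0.7 -2.1] w 37.8 q6 1.01
dx 0.09 dy 0.13 dz 2.83 roll -0.1 | dist 2.8
```

Call:
step_arm:
  commands:
    - {"dx": 0.1, "dy": 0.1, "dz": 0, "roll": 0}
    - {"dx": 0.1, "dy": 0.1, "dz": 0.5, "roll": 0}
    - {"dx": 0.1, "dy": 0.1, "dz": 1, "roll": 0}
    - {"dx": 0.1, "dy": 0.1, "dz": 1.8, "roll": 0}
    - {"dx": 0.1, "dy": 0.1, "dz": 2.8, "roll": 0}
    - {"dx": 0.1, "dy": 0.1, "dz": 2.8, "roll": 0}

```text
t: 16.75
tcp_pos: [0.5037, 0.0088, 0.0845]
ee_rot: [[0.899, 0.439, -0.007], [0.439, -0.899, -0.0], [-0.006, -0.003, -1.0]]
contact_force: [1.1, 0.3, -1.3]
gripper_width: 0.038
```

```bash
python3 go.py .504 .0085 .054 26.1
```

```text
t 16.75 tcp [0.5037 0.0088 0.0845] yaw 26.0 tilt [-0.0066 -0.0003] F [ 1.1  0.3 -1.3] w 38.0 q6 1.01
dx 0.03 dy 0.05 dz 3.05 roll -0.1 | dist 3.0
```

Call:
step_arm:
  commands:
    - {"dx": 0, "dy": 0, "dz": 0.8, "roll": 0}
    - {"dx": 0, "dy": 0, "dz": 1.6, "roll": 0}
    - {"dx": 0, "dy": 0, "dz": 2.4, "roll": 0}
    - {"dx": 0, "dy": 0, "dz": 3, "roll": 0}
    - {"dx": 0, "dy": 0, "dz": 3, "roll": 0}

```text
t: 17.38
tcp_pos: [0.5035, 0.0088, 0.054]
ee_rot: [[0.899, 0.439, -0.007], [0.439, -0.899, -0.0], [-0.006, -0.003, -1.0]]
contact_force: [2.1, -1.9, -1.9]
gripper_width: 0.038
```

Call:
step_arm:
  commands:
    - {"dx": 0, "dy": 0, "dz": 0.25, "roll": 0}
    - {"dx": 0, "dy": 0, "dz": 0.25, "roll": 0}
    - {"dx": 0, "dy": 0, "dz": 0.25, "roll": 0}

```text
t: 17.75
tcp_pos: [0.5036, 0.0088, 0.0516]
ee_rot: [[0.899, 0.439, -0.007], [0.439, -0.899, -0.0], [-0.006, -0.003, -1.0]]
contact_force: [1.8, -0.5, -3.2]
gripper_width: 0.0375
```

Call:
step_arm:
  commands:
    - {"dx": 0, "dy": 0, "dz": 0.1, "roll": 0}
    - {"dx": 0, "dy": 0, "dz": 0.1, "roll": 0}
    - {"dx": 0, "dy": 0, "dz": 0.1, "roll": 0}

```text
t: 18.12
tcp_pos: [0.5036, 0.0088, 0.0507]
ee_rot: [[0.899, 0.439, -0.007], [0.439, -0.899, -0.0], [-0.006, -0.003, -1.0]]
contact_force: [1.0, -0.0, 1.1]
gripper_width: 0.0378
```

Call:
step_arm:
  commands:
    - {"dx": 0, "dy": 0, "dz": 0, "roll": 0}
    - {"dx": 0, "dy": 0, "dz": 0, "roll": 0}
    - {"dx": 0, "dy": 0, "dz": 0, "roll": 0}
    - {"dx": 0, "dy": 0, "dz": 0, "roll": 0}
  jaw: 5.5

```text
t: 18.62
tcp_pos: [0.5035, 0.0088, 0.0506]
ee_rot: [[0.899, 0.439, -0.007], [0.439, -0.899, -0.0], [-0.006, -0.003, -1.0]]
contact_force: [0.1, 0.6, -0.4]
gripper_width: 0.0551
```

Call:
step_arm:
  commands:
    - {"dx": 0, "dy": 0, "dz": -2, "roll": 0}
    - {"dx": 0, "dy": 0, "dz": -5, "roll": 0}
    - {"dx": 0, "dy": 0, "dz": -9, "roll": 0}
    - {"dx": 0, "dy": 0, "dz": -10, "roll": 0}
    - {"dx": 0, "dy": 0, "dz": -10, "roll": 0}

```text
t: 19.25
tcp_pos: [0.5042, 0.0088, 0.1508]
ee_rot: [[0.899, 0.439, -0.006], [0.439, -0.899, -0.0], [-0.005, -0.002, -1.0]]
contact_force: [-0.7, -0.7, -0.2]
gripper_width: 0.0549
```

```bash
python3 go.py .608 -.3135 .12 -50.4
```

```text
t 19.25 tcp [0.5042 0.0088 0.1508] yaw 26.0 tilt [-0.0058 -0.0004] F [-0.7 -0.7 -0.2] w 54.9 q6 1.0
dx -4.80 dy 33.52 dz 3.04 roll 76.4 | dist 34.0
```

Call:
step_arm:
  commands:
    - {"dx": -0.5, "dy": 3.5, "dz": 0, "roll": 9}
    - {"dx": -1, "dy": 7.5, "dz": 0, "roll": 18}
    - {"dx": -1.6, "dy": 11.5, "dz": 0, "roll": 27}
    - {"dx": -2.2, "dy": 15.5, "dz": 0, "roll": 36}
    - {"dx": -2.8, "dy": 19.5, "dz": 0, "roll": 45}
    - {"dx": -3.4, "dy": 23.5, "dz": 0, "roll": 54}
    - {"dx": -4, "dy": 27.5, "dz": 1, "roll": 63}
    - {"dx": -4.5, "dy": 31.5, "dz": 2, "roll": 72}
    - {"dx": -4.8, "dy": 33.5, "dz": 3, "roll": 76.4}
    - {"dx": -4.8, "dy": 33.5, "dz": 3, "roll": 76.4}
  jaw: 4.5

```text
t: 20.5
tcp_pos: [0.6071, -0.314, 0.1174]
ee_rot: [[0.637, -0.771, -0.009], [-0.771, -0.637, 0.002], [-0.007, 0.006, -1.0]]
contact_force: [-0.6, -0.2, -0.1]
gripper_width: 0.045
```

```bash
python3 - <<'E'
from fit import *
for c in("top","side"):
    im=save(c,"k"+c)
    print(c,*fit(c,im,"collar",(.403,-.304,0),around(c,(.403,-.304,.01),24 if c=="top" else 28),False)[:2])
im=cv2.imread("pics/ktop.png"); u=around("top",(.5035,.0083,.02),30); v=around("side",(.5035,.0083,.03),30); w=cv2.imread("pics/kside.png")
cv2.imwrite("pics/k.png",np.hstack([cv2.resize(i[q[1]:q[1]+60,q[0]:q[0]+60],(390,390),interpolation=cv2.INTER_CUBIC) for i,q in((im,u),(w,v))]))
E
python3 go.py .608 -.3135 .0245 -50.4
```

```text
top [ 0.403 -0.304] 1.0
side [ 0.4028 -0.3041] 0.076
t 20.6 tcp [ 0.6074 -0.3126  0.1192] yaw -50.3 tilt [-0.0076  0.0009] F [ 0.7  0.5 -0. ] w 45.0 q6 1.88
dx 0.16 dy -0.04 dz 9.46 roll 0.1 | dist 9.5
```

View pics/k.png

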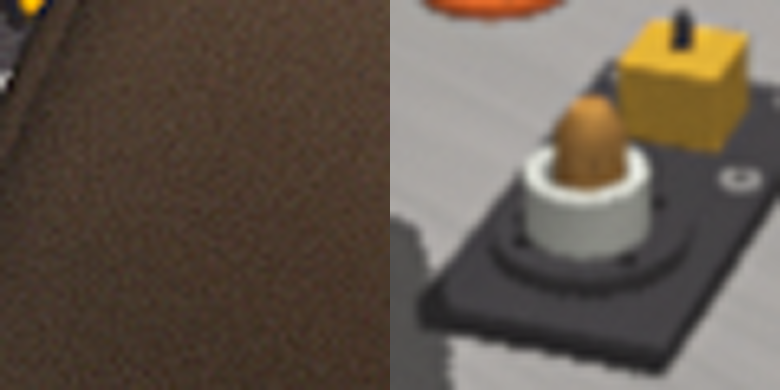

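The sleeve stands level on the flange around the post. Now I grip the lever.

Call:
step_arm:
  commands:
    - {"dx": 0.15, "dy": 0, "dz": 3, "roll": 0}
    - {"dx": 0.15, "dy": 0, "dz": 6, "roll": 0}
    - {"dx": 0.15, "dy": 0, "dz": 8, "roll": 0}
    - {"dx": 0.15, "dy": 0, "dz": 9.2, "roll": 0}
    - {"dx": 0.15, "dy": 0, "dz": 9.2, "roll": 0}
    - {"dx": 0.15, "dy": 0, "dz": 9.2, "roll": 0}

```text
t: 21.35
tcp_pos: [0.608, -0.3138, 0.0281]
ee_rot: [[0.639, -0.769, -0.006], [-0.769, -0.639, 0.0], [-0.004, 0.005, -1.0]]
contact_force: [-0.2, -0.0, 0.6]
gripper_width: 0.0451
```

```bash
python3 go.py .608 -.3135 .0255 -50.4
```

```text
t 21.35 tcp [ 0.608  -0.3138  0.0281] yaw -50.3 tilt [-0.0064  0.0001] F [-0.2 -0.   0.6] w 45.1 q6 1.88
dx -0.03 dy -0.02 dz 0.26 roll 0.1 | dist 0.3
```

Call:
step_arm:
  commands:
    - {"dx": 0, "dy": 0, "dz": 0.2, "roll": 0}
    - {"dx": 0, "dy": 0, "dz": 0.2, "roll": 0}

```text
t: 21.6
tcp_pos: [0.6082, -0.3139, 0.0266]
ee_rot: [[0.639, -0.769, -0.006], [-0.769, -0.639, -0.0], [-0.004, 0.005, -1.0]]
contact_force: [0.8, 0.3, 0.1]
gripper_width: 0.0452
```

Call:
step_arm:
  commands:
    - {"dx": 0, "dy": 0, "dz": 0, "roll": 0}
    - {"dx": 0, "dy": 0, "dz": 0, "roll": 0}
    - {"dx": 0, "dy": 0, "dz": 0, "roll": 0}
    - {"dx": 0, "dy": 0, "dz": 0, "roll": 0}
    - {"dx": 0, "dy": 0, "dz": 0, "roll": 0}
    - {"dx": 0, "dy": 0, "dz": 0, "roll": 0}
  jaw: 2
  squeeze: 60

```text
t: 22.35
tcp_pos: [0.6083, -0.314, 0.0271]
ee_rot: [[0.639, -0.769, -0.005], [-0.769, -0.639, -0.001], [-0.003, 0.004, -1.0]]
contact_force: [-1.3, 1.2, 6.2]
gripper_width: 0.0238
```

Call:
step_arm:
  commands:
    - {"dx": 0, "dy": 0, "dz": -1, "roll": 0}
    - {"dx": 0, "dy": 0, "dz": -3, "roll": 0}
    - {"dx": 0, "dy": 0, "dz": -6, "roll": 0}
    - {"dx": 0, "dy": 0, "dz": -9, "roll": 0}
    - {"dx": 0, "dy": 0, "dz": -12, "roll": 0}
    - {"dx": 0, "dy": 0, "dz": -12, "roll": 0}
    - {"dx": 0, "dy": 0, "dz": -12, "roll": 0}

```text
t: 23.22
tcp_pos: [0.6086, -0.3137, 0.1468]
ee_rot: [[0.639, -0.769, -0.006], [-0.769, -0.639, -0.0], [-0.003, 0.005, -1.0]]
contact_force: [-0.3, -0.1, -2.6]
gripper_width: 0.0235
```

```bash
python3 go.py .5358 .0241 .147 26.1; python3 look.py l1 .608 -.3135 .12
```

```text
t 23.23 tcp [ 0.6086 -0.3137  0.1468] yaw -50.3 tilt [-0.0057 -0.0003] F [-0.3 -0.1 -2.6] w 23.5 q6 1.88
dx -30.64 dy -15.99 dz 0.02 roll -76.4 | dist 34.6
top crop origin 453 169
side crop origin 425 213
```

View pics/l1.png

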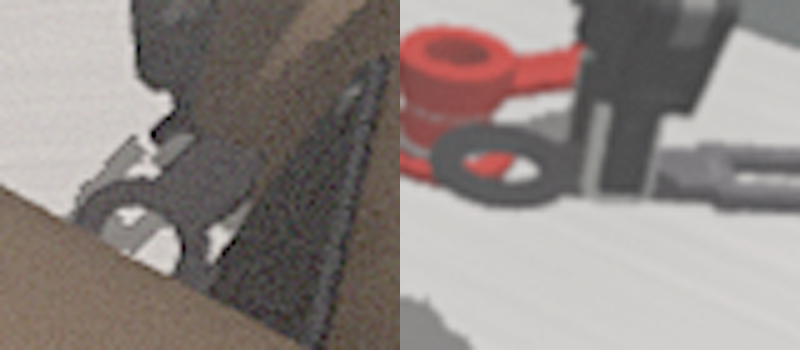

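Run:
```python
from h import *
s=arm.get_state(); R=np.array(s["ee_rot"]); t=np.array(s["tcp_pos"])
for c,p in(("side",(425+109/5,213+165/5)),("top",(453+145/5,169+238/5))):
    X=hit(c,p,.1237); print(c,X,(R.T@(X-t)*1000).round(1))
```

```text
side [ 0.5865626  -0.28946219  0.1237    ] [-32.6   1.3  22.5]
top [ 0.5875702  -0.28908402  0.1237    ] [-32.2   0.3  22.5]
```

Run:
```python
from fit import *
s=arm.get_state(); R=np.array(s["ee_rot"]); t=np.array(s["tcp_pos"]); yaw=np.arctan2(R[1,0],R[0,0])
ims=cv2.imread("pics/l1side.png")[:,:,::-1].copy(); 
for ex in(-.038,-.036,-.034,-.032):
    c=t+R[:,0]*ex
    for cam,o in(("side",(425,213)),("top",(453,169))):
        uv=proj_many(cam,cyl(c[0],c[1],.024,.1197,.1277)); uv=(uv-o)*5+2+[400 if cam=="side" else 0,0]
        top=proj_many(cam,cyl(c[0],c[1],.014,.1277,.1277)); top=(top-o)*5+2+[400 if cam=="side" else 0,0]
        print(ex,cam,"outer L %.0f T %.0f B %.0f"%(uv[:,0].min(),uv[:,1].min(),uv[:,1].max()),"bore top rim L %.0f R %.0f T %.0f B %.0f"%(top[:,0].min(),top[:,0].max(),top[:,1].min(),top[:,1].max()))
# side fit using left part only: dark pixels
g=cv2.cvtColor(ims,cv2.COLOR_RGB2GRAY)[235:262,425:470]; 
for r in g[::3]: print(*r[::1])
```

```text
-0.038 side outer L 421 T 119 B 212 bore top rim L 454 R 539 T 133 B 175
-0.038 top outer L 62 T 180 B 321 bore top rim L 98 R 180 T 208 B 287
-0.036 side outer L 427 T 119 B 212 bore top rim L 460 R 545 T 134 B 176
-0.036 top outer L 66 T 176 B 317 bore top rim L 102 R 184 T 204 B 283
-0.034 side outer L 433 T 119 B 212 bore top rim L 466 R 551 T 134 B 176
-0.034 top outer L 69 T 172 B 313 bore top rim L 106 R 188 T 200 B 279
-0.032 side outer L 439 T 120 B 212 bore top rim L 472 R 557 T 134 B 176
-0.032 top outer L 73 T 168 B 309 bore top rim L 110 R 192 T 196 B 275
46 43 46 54 57 50 49 48 47 46 44 45 45 45 46 48 48 47 67 112 149 163 163 161 161 159 154 151 143 114 105 107 100 77 46 28 26 29 47 77 90 82 46 27 28
50 41 41 44 42 44 46 46 45 45 44 43 43 41 39 38 38 36 38 47 48 49 51 55 58 66 69 71 73 74 75 75 73 64 37 26 26 38 66 88 87 64 35 27 28
72 68 56 48 44 44 41 38 37 37 38 37 37 37 38 37 39 39 38 39 38 39 38 38 37 37 36 35 37 41 47 53 51 41 33 32 33 50 79 91 80 42 26 29 29
61 52 55 62 64 56 39 36 38 38 37 38 46 72 94 79 71 69 69 68 67 61 59 70 74 55 36 32 34 35 38 37 36 36 36 35 42 66 87 84 58 32 28 29 29
48 41 44 49 53 53 42 35 37 38 38 38 39 42 49 55 61 61 57 52 59 97 140 161 161 158 141 87 42 35 37 37 36 36 36 38 54 81 87 70 38 27 29 30 30
166 166 158 148 147 133 97 79 72 56 40 34 36 37 39 38 39 38 38 36 38 39 40 37 37 37 35 35 37 38 38 37 36 37 36 43 65 86 83 59 33 26 28 27 26
162 162 162 163 162 164 164 164 165 166 162 152 137 115 86 69 54 40 37 38 34 34 34 34 34 34 35 40 48 61 81 110 143 150 149 145 147 145 133 120 112 111 112 112 113
164 163 162 160 162 160 161 161 161 160 162 163 164 163 164 164 164 164 164 164 164 163 160 158 163 164 165 166 165 163 162 160 159 159 157 158 158 158 159 160 162 162 162 161 160
162 163 164 164 164 163 162 163 161 161 160 160 161 160 160 160 160 161 162 162 163 162 162 162 161 162 160 160 160 160 161 162 162 163 164 163 162 159 159 159 159 158 159 159 160
```

Run:
```python
from fit import *
im=cv2.imread("pics/l1side.png")[:,:,::-1]
for u in(440,445,450): print(u,[(v,im[v,u,0]) for v in range(233,258)])
for v in(244,246,248): print(v,[(u,im[v,u,0]) for u in range(426,462)])
s=arm.get_state(); R=np.array(s["ee_rot"]); t=np.array(s["tcp_pos"])
# predicted outline, eye -36
m=render("side",M["lever"],(t[0],t[1],np.arctan2(R[1,0],R[0,0])),(0,0,1,1)) if 0 else None
for ex in(-.036,-.034):
    c=t+R[:,0]*ex; h=cv2.convexHull(proj_many("side",cyl(c[0],c[1],.024,.1197,.1277)).astype(np.float32))[:,0]
    for u in(440,445,450):
        b=[]
        for i in range(len(h)):
            p,q=h[i],h[(i+1)%len(h)]
            if (p[0]-u)*(q[0]-u)<=0 and p[0]!=q[0]: b.append(p[1]+(u-p[0])/(q[0]-p[0])*(q[1]-p[1]))
        print(ex,u,np.round(b,1))
```

```text
440 [(233, np.uint8(87)), (234, np.uint8(86)), (235, np.uint8(85)), (236, np.uint8(81)), (237, np.uint8(59)), (238, np.uint8(41)), (239, np.uint8(37)), (240, np.uint8(40)), (241, np.uint8(38)), (242, np.uint8(39)), (243, np.uint8(56)), (244, np.uint8(104)), (245, np.uint8(147)), (246, np.uint8(148)), (247, np.uint8(101)), (248, np.uint8(53)), (249, np.uint8(38)), (250, np.uint8(38)), (251, np.uint8(38)), (252, np.uint8(34)), (253, np.uint8(70)), (254, np.uint8(141)), (255, np.uint8(166)), (256, np.uint8(167)), (257, np.uint8(165))]
445 [(233, np.uint8(98)), (234, np.uint8(124)), (235, np.uint8(154)), (236, np.uint8(157)), (237, np.uint8(104)), (238, np.uint8(49)), (239, np.uint8(36)), (240, np.uint8(40)), (241, np.uint8(38)), (242, np.uint8(39)), (243, np.uint8(76)), (244, np.uint8(140)), (245, np.uint8(149)), (246, np.uint8(119)), (247, np.uint8(96)), (248, np.uint8(80)), (249, np.uint8(51)), (250, np.uint8(38)), (251, np.uint8(39)), (252, np.uint8(40)), (253, np.uint8(35)), (254, np.uint8(72)), (255, np.uint8(145)), (256, np.uint8(166)), (257, np.uint8(165))]
450 [(233, np.uint8(15
[... 2283 characters left out ...]
(436, np.uint8(39)), (437, np.uint8(37)), (438, np.uint8(37)), (439, np.uint8(41)), (440, np.uint8(53)), (441, np.uint8(67)), (442, np.uint8(69)), (443, np.uint8(68)), (444, np.uint8(66)), (445, np.uint8(80)), (446, np.uint8(114)), (447, np.uint8(132)), (448, np.uint8(132)), (449, np.uint8(118)), (450, np.uint8(110)), (451, np.uint8(90)), (452, np.uint8(58)), (453, np.uint8(39)), (454, np.uint8(37)), (455, np.uint8(37)), (456, np.uint8(39)), (457, np.uint8(39)), (458, np.uint8(39)), (459, np.uint8(38)), (460, np.uint8(44)), (461, np.uint8(63))]
-0.036 440 [253.9 236.5]
-0.036 445 [254.8 236.6]
-0.036 450 [254.9 237.6]
-0.034 440 [253.6 236.7]
-0.034 445 [254.7 236.6]
-0.034 450 [255.  237.3]
```

The lever's edges match the predicted outline (left edge 430.3 against 430.0), so it is centred in the grip and level. Now I carry it over.

Call:
step_arm:
  commands:
    - {"dx": -3, "dy": -1.6, "dz": 0, "roll": -8}
    - {"dx": -6.5, "dy": -3.4, "dz": 0, "roll": -17}
    - {"dx": -10, "dy": -5.2, "dz": 0, "roll": -26}
    - {"dx": -13.5, "dy": -7, "dz": 0, "roll": -35}
    - {"dx": -17, "dy": -8.9, "dz": 0, "roll": -44}
    - {"dx": -20.5, "dy": -10.7, "dz": 0, "roll": -53}
    - {"dx": -24, "dy": -12.5, "dz": 0, "roll": -62}
    - {"dx": -27.5, "dy": -14.4, "dz": 0, "roll": -70}
    - {"dx": -30.6, "dy": -16, "dz": 0, "roll": -76.4}
    - {"dx": -30.6, "dy": -16, "dz": 0, "roll": -76.4}

```text
t: 24.58
tcp_pos: [0.5352, 0.0257, 0.146]
ee_rot: [[0.896, 0.443, -0.009], [0.443, -0.896, 0.001], [-0.007, -0.004, -1.0]]
contact_force: [0.4, -0.1, -1.8]
gripper_width: 0.0235
```

```bash
python3 go.py .5358 .0243 .1 26.1
```

```text
t 24.57 tcp [0.5352 0.0257 0.146 ] yaw 26.3 tilt [-0.0086  0.0006] F [ 0.4 -0.1 -1.8] w 23.5 q6 1.04
dx 0.02 dy 0.17 dz 4.60 roll 0.2 | dist 4.6
```

Call:
step_arm:
  commands:
    - {"dx": 0, "dy": 0.1, "dz": 1.5, "roll": 0.2}
    - {"dx": 0, "dy": 0.1, "dz": 3, "roll": 0.2}
    - {"dx": 0, "dy": 0.1, "dz": 4.2, "roll": 0.2}
    - {"dx": 0, "dy": 0.1, "dz": 4.5, "roll": 0.2}
    - {"dx": 0, "dy": 0.1, "dz": 4.5, "roll": 0.2}

```text
t: 25.2
tcp_pos: [0.5353, 0.0246, 0.1008]
ee_rot: [[0.898, 0.44, -0.009], [0.44, -0.898, 0.001], [-0.008, -0.005, -1.0]]
contact_force: [0.6, 0.0, -1.9]
gripper_width: 0.0234
```

```bash
python3 go.py .5358 .0243 .082 26.1; python3 look.py m1 .53 .02 .05
```

```text
t 25.2 tcp [0.5353 0.0246 0.1008] yaw 26.1 tilt [-0.009   0.0006] F [ 0.6  0.  -1.9] w 23.4 q6 1.04
dx 0.04 dy 0.06 dz 1.87 roll -0.0 | dist 1.9
top crop origin 265 233
side crop origin 258 197
```

View pics/m1.png

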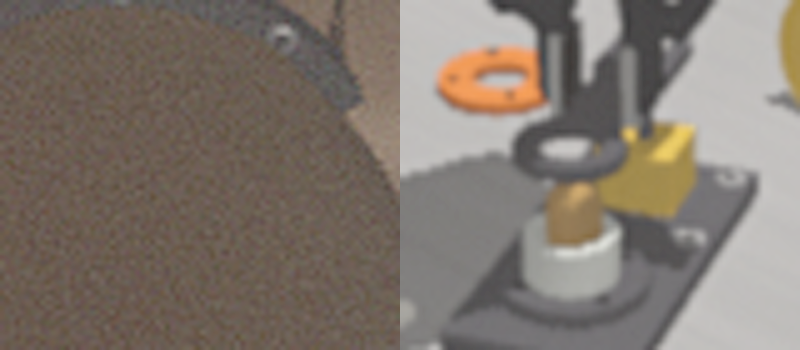

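Run:
```python
from fit import *
s=arm.get_state(); R=np.array(s["ee_rot"]); t=np.array(s["tcp_pos"])
for n,c in(("hand",t-.036*R[:,0]),("fix",np.array([.5035,.0083]))):
    h=(proj_many("side",cyl(c[0],c[1],.024,t[2]-.0271,t[2]-.0191))-[258,197])*5+[402,2]; print(n,c,"L %.0f R %.0f T %.0f B %.0f"%(h[:,0].min(),h[:,0].max(),h[:,1].min(),h[:,1].max()))
im=cv2.imread("pics/m1side.png")[:,:,::-1]
for v in(225,228): print(v,[(u,int(im[v,u].sum())//3) for u in range(276,310)])
for u in(290,292): print(u,[(v,int(im[v,u].sum())//3) for v in range(214,240)])
```

```text
hand [0.50319123 0.008895   0.1015371 ] L 512 R 631 T 114 B 188
fix [0.5035 0.0083] L 513 R 633 T 114 B 189
225 [(276, 140), (277, 141), (278, 141), (279, 129), (280, 79), (281, 36), (282, 27), (283, 30), (284, 29), (285, 33), (286, 55), (287, 83), (288, 100), (289, 123), (290, 130), (291, 129), (292, 132), (293, 130), (294, 122), (295, 93), (296, 55), (297, 38), (298, 37), (299, 48), (300, 52), (301, 51), (302, 56), (303, 72), (304, 81), (305, 64), (306, 57), (307, 56), (308, 57), (309, 65)]
228 [(276, 63), (277, 65), (278, 73), (279, 80), (280, 53), (281, 31), (282, 30), (283, 30), (284, 31), (285, 36), (286, 49), (287, 73), (288, 93), (289, 96), (290, 106), (291, 110), (292, 110), (293, 104), (294, 81), (295, 58), (296, 54), (297, 57), (298, 57), (299, 56), (300, 54), (301, 48), (302, 42), (303, 50), (304, 66), (305, 69), (306, 71), (307, 81), (308, 97), (309, 119)]
290 [(214, 35), (215, 39), (216, 38), (217, 39), (218, 41), (219, 43), (220, 35), (221, 30), (222, 32), (223, 28), (224, 61), (225, 130), (226, 150), (227, 143), (228, 106), (229, 67), (230, 52), (231, 40), (232, 34), (233, 39), (234, 52), (235, 60), (236, 65), (237, 71), (238, 68), (239, 63)]
292 [(214, 21), (215, 21), (216, 26), (217, 28), (218, 28), (219, 30), (220, 31), (221, 33), (222, 32), (223, 32), (224, 66), (225, 132), (226, 150), (227, 143), (228, 110), (229, 70), (230, 52), (231, 40), (232, 33), (233, 43), (234, 76), (235, 94), (236, 95), (237, 89), (238, 79), (239, 67)]
```

Call:
step_arm:
  commands:
    - {"dx": 0.05, "dy": 0.06, "dz": 0.4, "roll": 0}
    - {"dx": 0.05, "dy": 0.06, "dz": 0.8, "roll": 0}
    - {"dx": 0.05, "dy": 0.06, "dz": 1.2, "roll": 0}
    - {"dx": 0.05, "dy": 0.06, "dz": 1.6, "roll": 0}
    - {"dx": 0.05, "dy": 0.06, "dz": 1.6, "roll": 0}

```text
t: 25.92
tcp_pos: [0.5359, 0.0244, 0.0849]
ee_rot: [[0.898, 0.44, -0.009], [0.44, -0.898, 0.001], [-0.007, -0.004, -1.0]]
contact_force: [-0.3, 0.3, -1.6]
gripper_width: 0.0235
```

Call:
step_arm:
  commands:
    - {"dx": 0, "dy": 0, "dz": 0.4, "roll": 0}
    - {"dx": 0, "dy": 0, "dz": 0.8, "roll": 0}
    - {"dx": 0, "dy": 0, "dz": 1.1, "roll": 0}
    - {"dx": 0, "dy": 0, "dz": 1.1, "roll": 0}

```text
t: 26.42
tcp_pos: [0.5358, 0.0245, 0.0736]
ee_rot: [[0.898, 0.44, -0.009], [0.44, -0.898, 0.001], [-0.008, -0.005, -1.0]]
contact_force: [-0.5, 0.8, -1.3]
gripper_width: 0.0235
```

```bash
python3 go.py .5358 .0243 .0695 26.1
```

```text
t 26.43 tcp [0.5358 0.0245 0.0736] yaw 26.1 tilt [-0.0091  0.0007] F [-0.5  0.8 -1.3] w 23.5 q6 1.04
dx 0.00 dy 0.02 dz 0.41 roll 0.0 | dist 0.4
```

Call:
step_arm:
  commands:
    - {"dx": 0, "dy": 0, "dz": 0.2, "roll": 0}
    - {"dx": 0, "dy": 0, "dz": 0.4, "roll": 0}
    - {"dx": 0, "dy": 0, "dz": 0.4, "roll": 0}

```text
t: 26.8
tcp_pos: [0.5357, 0.0245, 0.0695]
ee_rot: [[0.898, 0.44, -0.009], [0.44, -0.898, 0.001], [-0.008, -0.005, -1.0]]
contact_force: [-0.2, 0.2, -1.6]
gripper_width: 0.0236
```

Call:
step_arm:
  commands:
    - {"dx": 0, "dy": 0, "dz": 0.06, "roll": 0}
    - {"dx": 0, "dy": 0, "dz": 0.06, "roll": 0}

```text
t: 27.05
tcp_pos: [0.5357, 0.0245, 0.0692]
ee_rot: [[0.898, 0.44, -0.009], [0.44, -0.898, 0.001], [-0.008, -0.004, -1.0]]
contact_force: [-0.9, 0.2, 3.1]
gripper_width: 0.0237
```

Call:
step_arm:
  commands:
    - {"dx": 0, "dy": 0, "dz": 0, "roll": 0}
    - {"dx": 0, "dy": 0, "dz": 0, "roll": 0}
    - {"dx": 0, "dy": 0, "dz": 0, "roll": 0}
    - {"dx": 0, "dy": 0, "dz": 0, "roll": 0}
  jaw: 4.5

```text
t: 27.55
tcp_pos: [0.5357, 0.0244, 0.0692]
ee_rot: [[0.898, 0.44, -0.009], [0.44, -0.898, 0.001], [-0.008, -0.004, -1.0]]
contact_force: [0.4, 0.1, 0.2]
gripper_width: 0.045
```

Call:
step_arm:
  commands:
    - {"dx": 0, "dy": 0, "dz": -2, "roll": 0}
    - {"dx": 0, "dy": 0, "dz": -5, "roll": 0}
    - {"dx": 0, "dy": 0, "dz": -8, "roll": 0}
    - {"dx": 0, "dy": 0, "dz": -8, "roll": 0}
    - {"dx": 0, "dy": 0, "dz": -8, "roll": 0}

```text
t: 28.18
tcp_pos: [0.5362, 0.0244, 0.1487]
ee_rot: [[0.898, 0.44, -0.009], [0.44, -0.898, 0.001], [-0.008, -0.005, -1.0]]
contact_force: [0.3, -0.1, 0.2]
gripper_width: 0.0449
```

```bash
python3 go.py .403 -.304 .1 26.1
```

```text
t 28.18 tcp [0.5362 0.0244 0.1487] yaw 26.1 tilt [-0.0094  0.0007] F [ 0.3 -0.1  0.2] w 44.9 q6 1.04
dx -26.38 dy 23.65 dz 4.97 roll 0.0 | dist 35.8
```

Call:
step_arm:
  commands:
    - {"dx": -3, "dy": 2.7, "dz": 0, "roll": 0}
    - {"dx": -6, "dy": 5.4, "dz": 0, "roll": 0}
    - {"dx": -9, "dy": 8.1, "dz": 0, "roll": 0}
    - {"dx": -12.5, "dy": 11.2, "dz": 0, "roll": 0}
    - {"dx": -16, "dy": 14.3, "dz": 0, "roll": 0}
    - {"dx": -19.5, "dy": 17.5, "dz": 1, "roll": 0}
    - {"dx": -23, "dy": 20.6, "dz": 2.5, "roll": 0}
    - {"dx": -26.4, "dy": 23.6, "dz": 4, "roll": 0}
    - {"dx": -26.4, "dy": 23.6, "dz": 5, "roll": 0}
    - {"dx": -26.4, "dy": 23.6, "dz": 5, "roll": 0}
  jaw: 6.8

```text
t: 29.42
tcp_pos: [0.402, -0.3029, 0.0984]
ee_rot: [[0.898, 0.44, -0.012], [0.44, -0.898, 0.003], [-0.009, -0.008, -1.0]]
contact_force: [0.2, -0.0, -0.3]
gripper_width: 0.0679
```

```bash
python3 go.py .403 -.304 .025 26.1; python3 look.py n1 .53 .02 .05
```

```text
t 29.43 tcp [ 0.402  -0.3029  0.0984] yaw 26.1 tilt [-0.0115  0.0029] F [ 0.2 -0.  -0.3] w 67.9 q6 0.35
dx 0.11 dy 0.20 dz 7.34 roll -0.0 | dist 7.3
top crop origin 265 233
side crop origin 258 197
```

View pics/n1.png

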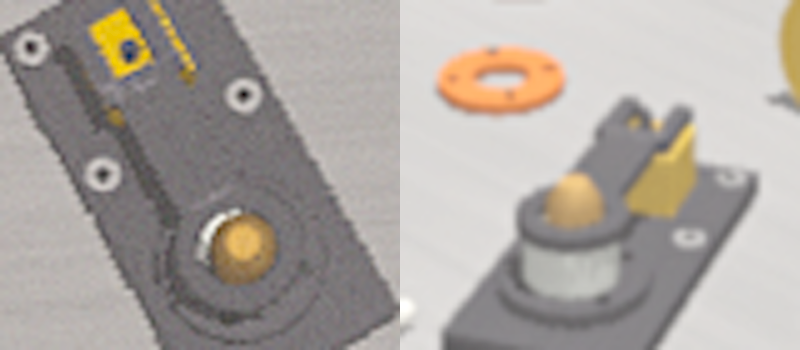

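The lever lies level on the sleeve and pad, and the dowel at (130,50) is inside the fork slot. Last part: the collar.

Call:
step_arm:
  commands:
    - {"dx": 0.1, "dy": 0.2, "dz": 2, "roll": 0}
    - {"dx": 0.1, "dy": 0.2, "dz": 4, "roll": 0}
    - {"dx": 0.1, "dy": 0.2, "dz": 6, "roll": 0}
    - {"dx": 0.1, "dy": 0.2, "dz": 7.3, "roll": 0}
    - {"dx": 0.1, "dy": 0.2, "dz": 7.3, "roll": 0}
    - {"dx": 0.1, "dy": 0.2, "dz": 7.3, "roll": 0}

```text
t: 30.28
tcp_pos: [0.4041, -0.3039, 0.0272]
ee_rot: [[0.897, 0.441, -0.009], [0.441, -0.897, 0.001], [-0.008, -0.005, -1.0]]
contact_force: [0.3, 0.1, 0.7]
gripper_width: 0.0683
```

Call:
step_arm:
  commands:
    - {"dx": 0, "dy": 0, "dz": 0, "roll": 0}
    - {"dx": 0, "dy": 0, "dz": 0, "roll": 0}
    - {"dx": 0, "dy": 0, "dz": 0, "roll": 0}
    - {"dx": 0, "dy": 0, "dz": 0, "roll": 0}
    - {"dx": 0, "dy": 0, "dz": 0, "roll": 0}
    - {"dx": 0, "dy": 0, "dz": 0, "roll": 0}
  jaw: 4.5
  squeeze: 50

```text
t: 31.02
tcp_pos: [0.4044, -0.3042, 0.0282]
ee_rot: [[0.897, 0.441, -0.008], [0.441, -0.897, -0.0], [-0.008, -0.003, -1.0]]
contact_force: [-0.7, 1.9, 9.6]
gripper_width: 0.0488
```

Call:
step_arm:
  commands:
    - {"dx": 0, "dy": 0, "dz": -1, "roll": 0}
    - {"dx": 0, "dy": 0, "dz": -3, "roll": 0}
    - {"dx": 0, "dy": 0, "dz": -6, "roll": 0}
    - {"dx": 0, "dy": 0, "dz": -9, "roll": 0}
    - {"dx": 0, "dy": 0, "dz": -12, "roll": 0}
    - {"dx": 0, "dy": 0, "dz": -12, "roll": 0}
    - {"dx": 0, "dy": 0, "dz": -12, "roll": 0}

```text
t: 31.9
tcp_pos: [0.4052, -0.3039, 0.148]
ee_rot: [[0.897, 0.441, -0.009], [0.441, -0.897, -0.0], [-0.008, -0.004, -1.0]]
contact_force: [-0.6, 0.0, -0.9]
gripper_width: 0.0489
```

```bash
python3 go.py .5035 .0085 .14 26.1
python3 - <<'E'
from fit import *
s=arm.get_state(); t=np.array(s["tcp_pos"]); R=np.array(s["ee_rot"]); im=save("side","p")
m=((im[:,:,0].astype(int)-im[:,:,2])>25).astype(np.uint8)
u,v=map(int,proj("side",(t[0],t[1],t[2]-.02))); k=np.argwhere(m[v-30:v+40,u-35:u+35]); print("seen v,u ranges",k.min(0)+[v-30,u-35],k.max(0)+[v-30,u-35])
for e in(-.002,0,.002):
    c=t+e*R[:,0]; h=proj_many("side",cyl(c[0],c[1],.026,t[2]-.0255,t[2]-.0115)); print(e,h.min(0),h.max(0))
E
```

```text
t 31.9 tcp [ 0.4052 -0.3039  0.148 ] yaw 26.2 tilt [-0.0085 -0.0001] F [-0.6  0.  -0.9] w 48.9 q6 0.35
dx 22.62 dy -23.69 dz 0.71 roll 0.1 | dist 32.8
seen v,u ranges [285 379] [307 403]
-0.002 [369.29245153 278.42681154] [406.88216906 308.28443732]
0 [369.61062685 277.68903092] [407.11305955 307.42768896]
0.002 [369.9272543 276.9547735] [407.34280516 306.57527148]
```

Call:
step_arm:
  commands:
    - {"dx": 2.5, "dy": -2.6, "dz": 0, "roll": 0}
    - {"dx": 5.3, "dy": -5.6, "dz": 0, "roll": 0}
    - {"dx": 8.1, "dy": -8.5, "dz": 0, "roll": 0}
    - {"dx": 11, "dy": -11.5, "dz": 0, "roll": 0}
    - {"dx": 14, "dy": -14.6, "dz": 0, "roll": 0}
    - {"dx": 17, "dy": -17.7, "dz": 0, "roll": 0}
    - {"dx": 20, "dy": -20.9, "dz": 0, "roll": 0}
    - {"dx": 22.7, "dy": -23.7, "dz": 1, "roll": 0}
    - {"dx": 22.7, "dy": -23.7, "dz": 3, "roll": 0}
    - {"dx": 22.7, "dy": -23.7, "dz": 4, "roll": 0}

```text
t: 33.2
tcp_pos: [0.5031, 0.0095, 0.1052]
ee_rot: [[0.897, 0.442, -0.012], [0.442, -0.897, 0.001], [-0.01, -0.006, -1.0]]
contact_force: [-0.6, -0.7, -0.5]
gripper_width: 0.049
```

Call:
step_arm:
  commands:
    - {"dx": 0, "dy": 0, "dz": 0, "roll": 0}
    - {"dx": 0, "dy": 0, "dz": 0, "roll": 0}

```text
t: 33.45
tcp_pos: [0.5031, 0.009, 0.1052]
ee_rot: [[0.897, 0.441, -0.012], [0.441, -0.897, 0.001], [-0.011, -0.006, -1.0]]
contact_force: [-0.2, 0.3, -1.9]
gripper_width: 0.0491
```

```bash
python3 go.py .5042 .0089 .09 26.1; python3 look.py r1 .505 .01 .07
python3 - <<'E'
from fit import *
s=arm.get_state(); t=np.array(s["tcp_pos"]); R=np.array(s["ee_rot"])
o=np.array(list(map(int,proj("side",(.505,.01,.07)))))-[40,35]
for e in(-.002,0,.002):
    c=t+e*R[:,0]; h=(proj_many("side",cyl(c[0],c[1],.026,t[2]-.0282,t[2]-.0142))-o)*5+[402,2]; print(e,h.min(0),h.max(0))
E
```

```text
t 33.45 tcp [0.5031 0.009  0.1052] yaw 26.2 tilt [-0.0122  0.0008] F [-0.2  0.3 -1.9] w 49.1 q6 1.0
dx 0.10 dy 0.07 dz 1.52 roll 0.1 | dist 1.5
top crop origin 271 245
side crop origin 252 194
-0.002 [533.83277397 108.95497642] [664.11477809 200.76683588]
0 [535.77718935 106.85799932] [665.81195591 198.41984158]
0.002 [537.71478396 104.76818284] [667.50324374 196.08119169]
```

View pics/r1.png

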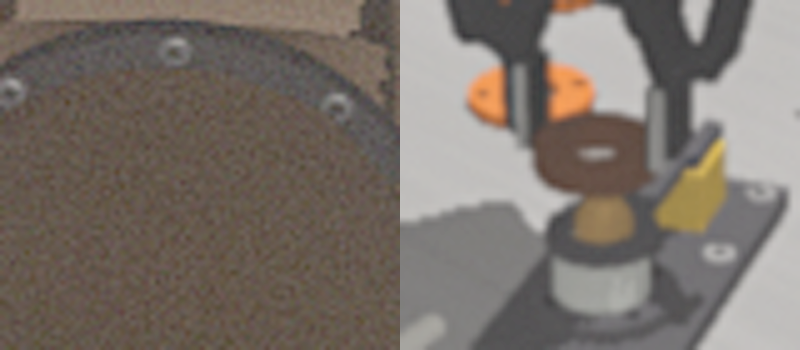

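Call:
step_arm:
  commands:
    - {"dx": 0.1, "dy": 0.12, "dz": 0, "roll": 0}
    - {"dx": 0.1, "dy": 0.12, "dz": 0.5, "roll": 0}
    - {"dx": 0.1, "dy": 0.12, "dz": 1, "roll": 0}
    - {"dx": 0.1, "dy": 0.12, "dz": 1.5, "roll": 0}
    - {"dx": 0.1, "dy": 0.12, "dz": 2, "roll": 0}
    - {"dx": 0.1, "dy": 0.12, "dz": 2, "roll": 0}

```text
t: 34.3
tcp_pos: [0.5043, 0.0085, 0.0851]
ee_rot: [[0.897, 0.442, -0.012], [0.442, -0.897, 0.001], [-0.011, -0.006, -1.0]]
contact_force: [-0.4, 0.3, -2.1]
gripper_width: 0.0485
```

Call:
step_arm:
  commands:
    - {"dx": 0, "dy": 0, "dz": 0.2, "roll": 0}
    - {"dx": 0, "dy": 0, "dz": 0.4, "roll": 0}
    - {"dx": 0, "dy": 0, "dz": 0.4, "roll": 0}

```text
t: 34.67
tcp_pos: [0.5042, 0.0085, 0.081]
ee_rot: [[0.897, 0.442, -0.012], [0.442, -0.897, 0.001], [-0.011, -0.006, -1.0]]
contact_force: [0.6, 0.6, -1.5]
gripper_width: 0.0488
```

Call:
step_arm:
  commands:
    - {"dx": 0, "dy": 0, "dz": 0.2, "roll": 0}
    - {"dx": 0, "dy": 0, "dz": 0.23, "roll": 0}
    - {"dx": 0, "dy": 0, "dz": 0.23, "roll": 0}

```text
t: 35.05
tcp_pos: [0.5042, 0.0086, 0.0787]
ee_rot: [[0.897, 0.442, -0.012], [0.442, -0.897, 0.001], [-0.011, -0.006, -1.0]]
contact_force: [0.4, 0.2, -1.6]
gripper_width: 0.0487
```

Call:
step_arm:
  commands:
    - {"dx": 0, "dy": 0, "dz": 0.06, "roll": 0}
    - {"dx": 0, "dy": 0, "dz": 0.06, "roll": 0}

```text
t: 35.3
tcp_pos: [0.5043, 0.0085, 0.0783]
ee_rot: [[0.897, 0.442, -0.012], [0.442, -0.897, 0.001], [-0.01, -0.006, -1.0]]
contact_force: [-1.4, -0.9, 3.5]
gripper_width: 0.0491
```

Call:
step_arm:
  commands:
    - {"dx": 0, "dy": 0, "dz": 0, "roll": 0}
    - {"dx": 0, "dy": 0, "dz": 0, "roll": 0}
    - {"dx": 0, "dy": 0, "dz": 0, "roll": 0}
    - {"dx": 0, "dy": 0, "dz": 0, "roll": 0}
  jaw: 6.8

```text
t: 35.8
tcp_pos: [0.5043, 0.0085, 0.0783]
ee_rot: [[0.897, 0.442, -0.012], [0.442, -0.897, 0.001], [-0.01, -0.006, -1.0]]
contact_force: [0.3, 0.1, 1.0]
gripper_width: 0.0682
```

Call:
step_arm:
  commands:
    - {"dx": 0, "dy": 0, "dz": -2, "roll": 0}
    - {"dx": 0, "dy": 0, "dz": -5, "roll": 0}
    - {"dx": 0, "dy": 0, "dz": -9, "roll": 0}
    - {"dx": -3, "dy": 3, "dz": -10, "roll": 0}
    - {"dx": -7, "dy": 7, "dz": -10, "roll": 0}
    - {"dx": -11, "dy": 11, "dz": -10, "roll": 0}
    - {"dx": -15, "dy": 15, "dz": -10, "roll": 0}
    - {"dx": -19, "dy": 19, "dz": -10, "roll": 0}
    - {"dx": -22, "dy": 23, "dz": -10, "roll": 0}
    - {"dx": -22, "dy": 23, "dz": -10, "roll": 0}

```text
t: 37.05
tcp_pos: [0.4089, -0.2979, 0.1791]
ee_rot: [[0.899, 0.438, -0.012], [0.438, -0.899, 0.0], [-0.01, -0.005, -1.0]]
contact_force: [0.4, 0.2, -0.2]
gripper_width: 0.068
```

```bash
python3 look.py s1 .525 .02 .05
python3 - <<'E'
from fit import *
a,b=[cv2.imread(f"pics/{n}.png").astype(int) for n in("side0","s1side")]
for n,X in(("marker",(.384,.036,0)),("sander",(.794,.042,.03)),("sample",(.769,-.163,.03)),("orange",(.616,.193,0))):
    w=around("side",X,22); sl=np.s_[w[1]:w[1]+w[3],w[0]:w[0]+w[2]]; print(n,"mean diff",abs(a[sl]-b[sl]).mean().round(1))
im=cv2.imread("pics/s1side.png")[:,:,::-1].astype(int); m=(im[:,:,0]-im[:,:,2]>18)
h=proj_many("side",cyl(.5035,.0083,.026,.050,.064)); print("collar predicted",h.min(0),h.max(0))
u0,v0=h.min(0).astype(int)-3; u1,v1=h.max(0).astype(int)+4
for v in range(v0,v1): print(v,"".join("#" if im[v,u].sum()<330 and m[v,u] else "." for u in range(u0,u1)))
E
```

```text
top crop origin 265 235
side crop origin 256 198
marker mean diff 36.3
sander mean diff 47.6
sample mean diff 44.9
orange mean diff 37.2
collar predicted [279.61238377 226.79921049] [305.24809401 245.33137817]
223 .................................
224 .................................
225 .................................
226 .................................
227 .................................
228 ............###########.........#
229 ........##################......#
230 ......#####################....##
231 .....#######################..###
232 .....##########....##############
233 ....##########......#############
234 ....##########......#############
235 ...############.....#############
236 ....############..###############
237 ....#############################
238 .....############################
239 .....############################
240 .....#######################...##
241 .....######################......
242 ......####################.......
243 ........################.........
244 ..........############...........
245 .................................
246 .................................
247 .................................
248 .................................
```

View pics/s1.png

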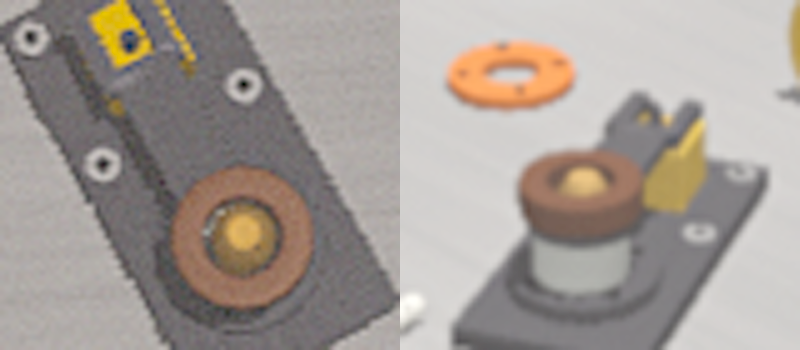

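Everything is stacked: the collar sits flush and level on the lever, with its silhouette at the predicted place. The bystander pixel differences are uniform, which suggests a lighting change, so I'll check their positions directly.

Run:
```python
from fit import *
a,b=[cv2.imread(f"pics/{n}.png") for n in("top0","s1top")]
print("plain bench",a[400:440,250:280].mean(),b[400:440,250:280].mean())
g=lambda i:cv2.Canny(i,60,160)
for c,(x,y) in(("side",("side0","s1side")),("top",("top0","s1top"))):
    A,B=[cv2.cvtColor(cv2.imread(f"pics/{n}.png"),cv2.COLOR_BGR2GRAY).astype(np.float32) for n in(x,y)]
    for n,X in(("marker",(.384,.036,0)),("sander",(.794,.042,.03)),("sample",(.769,-.163,.03)),("plate",(.55,.03,.01))):
        w=around(c,X,28); sl=np.s_[w[1]:w[1]+w[3],w[0]:w[0]+w[2]]
        print(c,n,"shift px",np.round(cv2.phaseCorrelate(A[sl].copy(),B[sl].copy()),2) if 0 else [np.round(q,2) for q in cv2.phaseCorrelate(A[sl].copy(),B[sl].copy())])
s=arm.get_state(); print(s["t"],s["contact_force"])
```

```text
plain bench 107.73472222222222 54.236111111111114
side marker shift px [array([0.02, 0.  ]), np.float64(1.03)]
side sander shift px [array([-0.47, -0.09]), np.float64(0.27)]
side sample shift px [array([-0.02, -0.13]), np.float64(0.44)]
side plate shift px [array([0.1 , 0.07]), np.float64(0.66)]
top marker shift px [array([0.01, 0.14]), np.float64(0.82)]
top sander shift px [array([ 0.08, -0.07]), np.float64(1.01)]
top sample shift px [array([ 0.01, -0.07]), np.float64(0.96)]
top plate shift px [array([ 0.15, -0.15]), np.float64(0.6)]
37.15 [0.63116654 0.13008865 0.55824346]
```

Bystanders unmoved (shifts below half a pixel; the brightness had changed). Handing in.

```bash
python3 -c "
from station import job; print(job.hand_in())"
```

```text
the job is handed in; nothing more can be done
None
```

The weld fixture is loaded in the order asked: flange, sleeve, lever with its fork over the dowel, then collar. I handed the job in at about 37 s of the 120 s, with the gripper open and well clear.

- **Seating:** The sleeve, lever and collar each came to rest at the height I predicted, with a light contact of about 1–5 N. The flange showed no contact on the way down, so I checked it by camera: it lies flat and centred on the post.
- **Final pictures:** The collar sits level on the lever, with its outline within about 1–2 pixels of where it should be. The dowel stands inside the fork slot, and the sleeve, lever and collar all go down over the post.
- **Bystanders:** The marker, sander and finished piece moved less than half a pixel between the first and last pictures.
- **Check that disagreed:** A plain before/after brightness comparison suggested changes everywhere. The scene lighting had changed, so I used the shift measurement above instead.
- **Jaw readings:** While holding a part, the gripper read 2–3 mm narrower than the part's width. I took this as finger flex; every part was held and released cleanly.

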